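# Rack the dried smears and open the stain

### The arm

A 7-joint arm with a two-finger parallel gripper is mounted at the origin on the work surface. World frame = base frame: x ahead of the robot, y to its left, z up, the work surface at z = 0. Lengths are in m, angles in rad, forces in N, time in s.
With the tool pointing down it reaches from about 0.425 to 1.025 m from the base axis. Payload 9.4 kg.
Tool frame: the origin (TCP) lies at the very end of the fingers, on their centre line; the grasp point (between the pads) lies 19 mm behind it (ctrl.pinch_z is the distance from the TCP to the grasp point, in m); z points along the fingers, y is the line along which they close (so a half turn about z gives the same grasp; the last joint's range is limited). The gripper opens to 85 mm and grips with 20 to 120 N. Pads are 22 mm wide; open, the fingers measure 114 mm over their backs; the gripper's body (76 mm by 85 mm) begins 54 mm behind the grasp point. The pads swing forward as they close: fully open they stand 13 mm farther back than shut.
Start: joints at [-1.385, 0.599, -0.003, 1.599, 0.002, 0.943, -0.08], TCP at [0.188, 0.7, 0.231] pointing down, gripper open.
Joint ranges: [-2.57, 2.57], [-0.35, 1.97], [-1.29, 1.29], [0.11, 2.56], [-1.05, 4.19], [0.11, 1.86], [-2.63, 2.63]. Speed limits (rad/s): [2.22, 2.22, 3.01, 3.01, 3.14, 3.14, 3.14].

### API

Orientations are given as a rotation vector (axis times angle).
In Python, from workcell import monitor, vision, ctrl gives the robot as it stands.
- The arm moves only by the shell command python3 -m jog 'ROWS' [FORCE]. ROWS is JSON, a list of rows, each an object with "linear": the shift along the tool's x, y, z in m, a list of three; "rot": the turn, a rotation vector about the tool's x, y, z in degrees, a list of three; "claw": the finger opening in m, from 0 to 0.0854. A call has 1 to 5 rows; each row shifts and turns the commanded pose from where the row before left it, along the tool's axes as they then stand; what a row does not reach is not made up. A row lasts 1/8 s, in which the tool goes at most 62.5 mm and 10.7 degrees, less where a joint would pass 70% of its speed; a pose out of reach is approached as far as the arm can. A call with a gripper value outside its range is refused whole. The fingers move at their own pace and stop on an object; FORCE is the grip in N (left out, the last holds). Time passes only in rows, so rows that do not move let the fingers close. It gives the time, the measured TCP pose, the force, the opening and the grip force at its end, in the units of the state.
- monitor.read_state(): the state, without advancing time (a new reading comes with each control period).
- vision.snapshot(name): name is "side" or "top" or "wrist"; returns a dict with "img" (480x640x3 uint8, red, green, blue), "fx", "fy", "cx", "cy" (pixels), "dist" ([k1, k2, p1, p2, k3] as OpenCV has them; the pictures are not rectified), "rvec" (rotation vector, rad) and "tvec" (3), from world to camera coordinates, as OpenCV has them; the wrist camera has in their place "mount" (4x4, takes a point from camera to tool coordinates, whose origin is the TCP and whose axes are the flange's). Camera axes: x right, y down, z forward; pixel columns grow to the right and rows downward; lengths in m; the calibration is good to about 2 mm. A picture is of the moment at which its call begins: read the wrist's pose just before it. There is no depth.
- ctrl.sign_off(): hands the job in; it is judged then, once.
The state is a dict: "time": time; "joint_pos": joint angles; "qvel": joint speeds; "tau": joint torques, N m; "ee_pos": TCP position; "tool_rot": TCP orientation; "ft_force": force on the tool from outside, world axes, zero at the start; "wrist_torque": the same for the moment, N m; "grip_width": finger opening in m; "finger_force": force on a finger pad.
Only numpy, scipy, OpenCV 4.12 (cv2) and the standard library are available. Lean on these libraries where they do the work, as an engineer would, in place of code of your own. Each camera call takes 0.05 s, during which the arm holds its last target. There are 200 camera calls.

### The job

Take the dried smears off the slide warmer: slide each glass slide along the plate until its label end overhangs the front edge (the long edge facing the robot), pick it up there by that end, and lay it flat across the two rods of the staining rack, slides side by side without touching; also switch the warmer off at its rocker. Only when every slide is racked and the warmer is off, because the stain is flammable, open the stain bottle: push its child-resistant cap down, turn it anticlockwise past the ratchet while pushing, lift it off and stand it, top up, in the glass dish. Do not let a slide fall and leave the other things on the bench where they are.

Things in the scene. Friction and masses are not known exactly. Their poses are not given: they have to be found in the camera images.
- slide1: glass slide, 76 (its x) x 26 (its y) x 2 mm, 10 g; may be absent. Origin: centre of its underside. White frosted label end at -x, facing the robot; brown smear in the middle. Starts flat on the plate, its x within 7 degrees of the warmer's, front end 15 to 50 mm behind the front edge. Slips easily on plate and rods (friction 0.3); a fingertip pressed lightly on it drags it along.
- slide2: glass slide, 76 (its x) x 26 (its y) x 2 mm, 10 g; may be absent. Origin: centre of its underside. White frosted label end at -x, facing the robot; brown smear in the middle. Starts flat on the plate, its x within 7 degrees of the warmer's, front end 15 to 50 mm behind the front edge. Slips easily on plate and rods (friction 0.3); a fingertip pressed lightly on it drags it along.
- slide3: glass slide, 76 (its x) x 26 (its y) x 2 mm, 10 g; may be absent. Origin: centre of its underside. White frosted label end at -x, facing the robot; brown smear in the middle. Starts flat on the plate, its x within 7 degrees of the warmer's, front end 15 to 50 mm behind the front edge. Slips easily on plate and rods (friction 0.3); a fingertip pressed lightly on it drags it along.
- slide4: glass slide, 76 (its x) x 26 (its y) x 2 mm, 10 g; may be absent. Origin: centre of its underside. White frosted label end at -x, facing the robot; brown smear in the middle. Starts flat on the plate, its x within 7 degrees of the warmer's, front end 15 to 50 mm behind the front edge. Slips easily on plate and rods (friction 0.3); a fingertip pressed lightly on it drags it along.
- slide5: glass slide, 76 (its x) x 26 (its y) x 2 mm, 10 g; may be absent. Origin: centre of its underside. White frosted label end at -x, facing the robot; brown smear in the middle. Starts flat on the plate, its x within 7 degrees of the warmer's, front end 15 to 50 mm behind the front edge. Slips easily on plate and rods (friction 0.3); a fingertip pressed lightly on it drags it along.
- warmer: slide warmer, fixed, 190 (its x) x 360 (its y) x 60 mm. Origin: centre of its underside; x points away from the robot. The flat black plate is its top, z 60 mm, from x -95 (front edge, facing the robot, a clear drop to the bench) to 95 and y -180 to 120 mm; a grey control end with rocker switch and dial fills y 120 to 180 mm.
- switch (a joint): warmer's black V-shaped rocker, 36 mm along the warmer's x, 18 mm wide, hinged at its middle, at warmer x -35, y 150, z 63 mm. 0 = on (robot-side end raised, about 73 mm above the bench); 0.36 rad = off, at its stop (that end pressed down about 6 mm). Stays where it is left; 2 to 3 N on the raised end moves it.
- switch_press (a point): point on top of the raised, robot-side end of the rocker (15 mm from its hinge) to press straight down; moves with it
- rack: staining rack, fixed: tray 110 (its x) x 260 (its y) x 35 mm, two 8 mm rods along y, axes at x -22 and 22, tops at z 50, 246 mm long. Origin: centre of its underside; x points away from the robot. Slides lie along its x across both rods; laid with their centre 6 mm to the robot's side (x -6), the label end is clear of the front rod for the fingers. Room for four, 56 mm apart.
- bottle: amber stain bottle, 68 mm across, in a grey weighted base 90 mm across and 22 mm high, fixed to the bench, a white ribbed cap on its neck. Origin: centre of the base's underside; z up. The locked cap spans z 112 to 142 mm; the bottle's shoulder is at about z 98 mm.
- cap: white child-resistant cap, 48 mm across, 30 tall, 30 g. Origin: centre of its open underside, z up. A spring holds it in notches: it turns only while pushed down 4 to 5.5 mm (6 N at first, 14 N at the bottom, its stop). Held down, turn it anticlockwise from above (+z) by about 60 degrees (45 to 85); it then springs up and lifts straight off. Locked, its x is along the bottle's x.
- dish: open glass dish, 114 mm across, 14 mm high, floor 3 mm thick, wall 2.5 mm, 100 g, loose on the bench. Origin: centre of its underside.
- needle: bystander, to be left alone: dissecting needle, 140 mm long with a turned wooden handle up to 18 mm thick. Origin at its underside.
- forceps: bystander, to be left alone: steel forceps, 120 mm long, 8 mm high. Origin at its underside.
- pen: bystander, to be left alone: white marker pen, 130 mm long, 14 mm thick. Origin at its underside.
- dropper: bystander, to be left alone: small amber dropper bottle, 34 mm across, 75 mm tall. Origin at its underside.
- beaker: bystander, to be left alone: small glass beaker, 48 mm across the rim, 60 mm tall. Origin at its underside.
- slipbox: bystander, to be left alone: clear box of cover slips, 34 x 34 x 22 mm. Origin at its underside.
There are look-alikes about, which are no part of the job. Leave any green or purple look-alike of the slide4 alone.

How it is judged:
By the outcome, as a careful person would: the job done as asked, in the order asked, and still so for the second after the job is handed in, with the robot touching nothing.
Of slide1, slide2, slide3, slide4, slide5 only 3 to 4 are there at a start; the rules pass over those that are not, and their reading is None.
At some moment in a run one of dish may be knocked a few centimetres aside while the robot is not near it.
It also fails if it takes over 210 s, if anything falls off the work surface, if the arm or the gripper's body presses on something with over 40 N, if the wrist force passes 120 N, or if a joint passes its speed limit or range.

## Working session

There is one attempt and no reset: what is moved stays moved. The work goes in short steps, Python scripts to look and compute and a shell command to move; the robot and the scene stay as the last step left them, time stands still between calls to the robot, and variables do not carry over. Pictures are saved under pics/ and viewed, at most 14 in all, crops included, and the job is handed in when it is done.

```bash
ls; mkdir -p pics
python3 - <<'E'
from workcell import monitor, vision, ctrl
import cv2
s=monitor.read_state(); print({k:(v if isinstance(v,float) else [round(float(x),3) for x in v] if hasattr(v,'__len__') else v) for k,v in s.items()}, ctrl.pinch_z)
for n in("top","side"):
    d=vision.snapshot(n); cv2.imwrite(f"pics/{n}0.png",d["img"][:,:,::-1]); print(n,d["fx"],d["dist"],d["rvec"],d["tvec"])
E
```

```text
pics
{'time': 0.0, 'joint_pos': [-1.385, 0.6, -0.003, 1.6, 0.002, 0.943, -0.08], 'qvel': [0.001, 0.001, 0.0, -0.001, 0.002, 0.001, 0.001], 'tau': [0.001, -77.648, 1.565, -25.8, 0.012, 0.009, -0.0], 'ee_pos': [0.188, 0.7, 0.23], 'tool_rot': [-0.411, -3.115, 0.002], 'ft_force': [0.906, -0.531, -0.714], 'wrist_torque': [0.01, -0.024, -0.005], 'finger_force': 0.0, 'grip_width': 0.08527872755687843} 0.0187
top 481.4980044523442 [-0.01145576  0.          0.          0.          0.        ] [ 2.21838207 -2.15260294  0.09025141] [-0.00580148  0.54530054  1.23956975]
side 564.365861575916 [0.02983515 0.         0.         0.         0.        ] [ 2.22980382 -0.56503357  0.23711944] [-0.4747782   0.21466052  1.14472281]
```

View pics/top0.png

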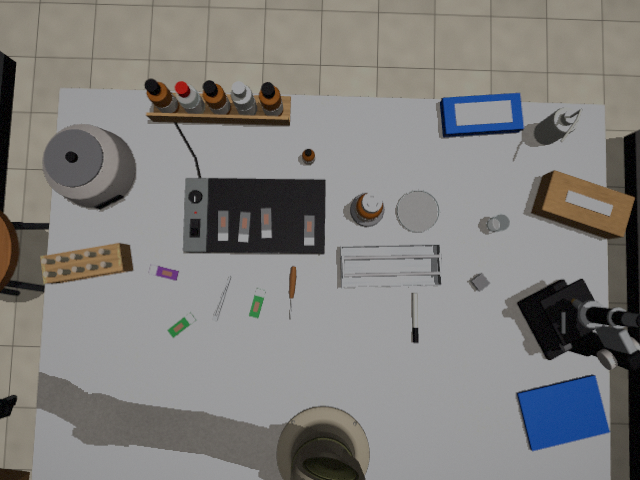

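View pics/side0.png

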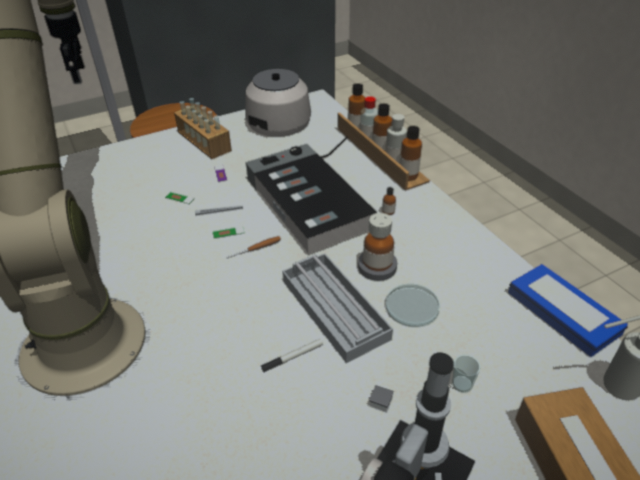

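Top view: four white-labelled slides on the black plate at (223,226), (244,227), (266,223) and (309,230). The green look-alikes at (257,303) and (181,326) and the purple one at (164,272) are on the bench, so they are left alone. The rocker is at (196,228), rack (390,266), cap (371,203), dish (418,211). Next is an enlarged crop to confirm.

```bash
cat > h.py <<'E'
import numpy as np, cv2
from scipy.spatial.transform import Rotation as R
from workcell import monitor, vision, ctrl
def K(d): return np.array([[d["fx"],0,d["cx"]],[0,d["fy"],d["cy"]],[0,0,1.]])
def extr(d,st=None):
    if "rvec" in d:
        return cv2.Rodrigues(np.array(d["rvec"],float))[0],np.array(d["tvec"],float).ravel()
    T=np.eye(4);T[:3,:3]=R.from_rotvec(st["tool_rot"]).as_matrix();T[:3,3]=st["ee_pos"]
    C=np.linalg.inv(T@np.array(d["mount"]));return C[:3,:3],C[:3,3]
def p2w(d,uv,z,st=None):
    A,t=extr(d,st); n=cv2.undistortPoints(np.array(uv,float).reshape(-1,1,2),K(d),np.array(d["dist"],float)).reshape(-1,2)
    o=-A.T@t; r=np.c_[n,np.ones(len(n))]@A
    return o+r*((np.array(z)-o[2])/r[:,2])[:,None]
def w2p(d,P,st=None):
    A,t=extr(d,st); return cv2.projectPoints(np.array(P,float).reshape(-1,1,3),cv2.Rodrigues(A)[0],t,K(d),np.array(d["dist"],float))[0].reshape(-1,2)
def st():
    s=monitor.read_state(); M=R.from_rotvec(s["tool_rot"]).as_matrix()
    print("t",round(s["time"],2),"p",np.round(s["ee_pos"],4),"R",np.round(M,3).tolist(),"q",np.round(s["joint_pos"],2),"f",np.round(s["ft_force"],1),"w",round(s["grip_width"],4));return s
E
python3 - <<'E'
from h import *
d=vision.snapshot("top"); st()
im=d["img"][:,:,::-1]
def up(c,k): return cv2.resize(im[c[1]:c[3],c[0]:c[2]],None,fx=k,fy=k,interpolation=cv2.INTER_CUBIC)
cv2.imwrite("pics/c1.png",up((175,165,335,265),5)); cv2.imwrite("pics/c2.png",up((330,180,450,300),5))
E
```

```text
t 0.15 p [0.1882 0.6998 0.2306] R [[-0.966, 0.26, -0.0], [0.26, 0.966, -0.001], [-0.0, -0.001, -1.0]] q [-1.38  0.6  -0.    1.6   0.    0.94 -0.08] f [ 0.9 -0.3  0.4] w 0.0859
```

View pics/c1.png

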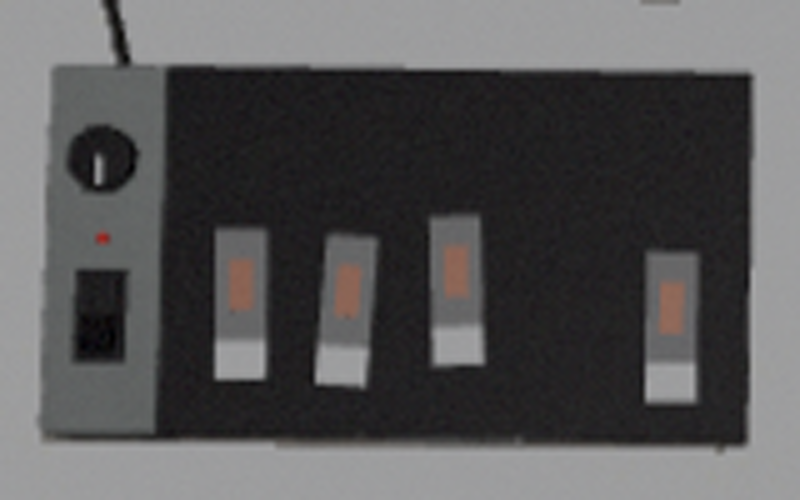

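View pics/c2.png

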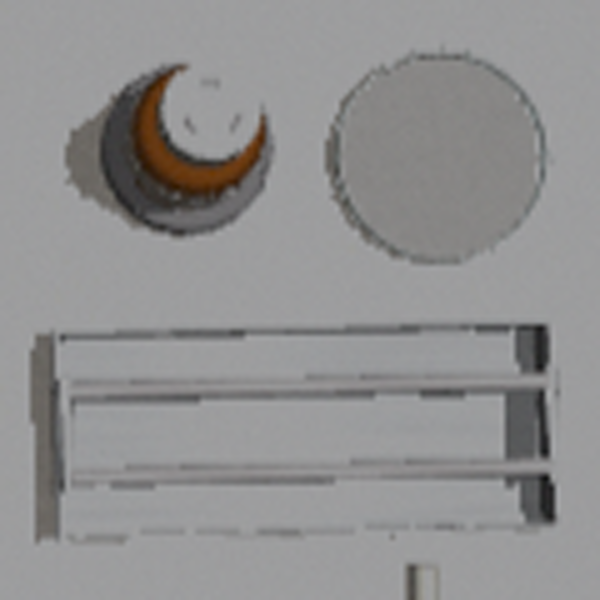

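Run:
```python
from h import *
d=vision.snapshot("top"); 
c=lambda o,L:[(o[0]+u/5,o[1]+v/5) for u,v in L]
o1=(175,165);o2=(330,180)
def sh(n,o,L,z):
    P=p2w(d,c(o,L),np.full(len(L),z)); print(n,np.round(P[:,:2]*1000,1).tolist()); return P
print("cam",-extr(d)[0].T@extr(d)[1])
W=sh("plate",o1,[(167,68),(752,73),(747,443),(157,433),(52,66),(42,430)],.06)
for i,L in enumerate([[(215,227),(268,228),(266,381),(214,380)],[(328,234),(378,237),(367,387),(315,383)],[(430,215),(480,214),(486,366),(433,367)],[(647,251),(698,252),(697,404),(645,402)]]):
    P=sh("S%d"%(i+1),o1,L,.062); f=(P[2]+P[3])/2;b=(P[0]+P[1])/2;v=b-f
    print("  ctr",np.round((f+b)[:2]*500,1),"front",np.round(f[:2]*1000,1),"len",round(np.linalg.norm(v)*1000,1),"wid",round(np.linalg.norm(P[0]-P[1])*1000,1),"yaw",round(np.degrees(np.arctan2(v[1],v[0])),1))
sh("rocker",o1,[(76,270),(127,270),(124,362),(73,362)],.066)
sh("dish",o2,[(440,157),(440,52),(440,262),(335,157),(545,157)],.014)
sh("cap",o2,[(213,112),(213,165),(160,112),(266,112)],.142)
sh("base",o2,[(187,150)],.022)
sh("rods",o2,[(72,386),(550,380),(72,474),(550,466)],.05)
```

```text
cam [0.44936773 0.01734722 1.27737513]
plate [[693.6, 315.2], [700.3, 15.9], [510.7, 12.8], [506.7, 311.2], [692.9, 374.1], [506.4, 369.4]]
S1 [[612.2, 286.4], [612.5, 259.4], [534.6, 256.9], [534.3, 283.2]]
  ctr [573.4 271.5] front [534.4 270.1] len 78.0 wid 26.9 yaw 2.1
S2 [[610.4, 228.8], [609.6, 203.4], [533.1, 205.8], [534.3, 232.1]]
  ctr [571.8 217.5] front [533.7 218.9] len 76.4 wid 25.5 yaw -2.1
S3 [[621.7, 177.5], [623.0, 152.1], [545.6, 146.0], [544.2, 172.8]]
  ctr [583.6 162.1] front [544.9 159.4] len 77.6 wid 25.4 yaw 3.9
S4 [[606.6, 66.6], [606.9, 40.6], [529.5, 38.7], [529.7, 65.0]]
  ctr [568.2  52.7] front [529.6  51.9] len 77.2 wid 25.9 yaw 1.3
rocker [[587.6, 354.7], [588.4, 328.9], [541.7, 328.1], [540.9, 353.8]]
dish [[632.3, -231.8], [688.5, -231.0], [576.4, -232.7], [630.6, -176.1], [634.0, -287.6]]
cap [[632.0, -98.0], [606.6, -98.5], [631.2, -72.7], [632.8, -123.2]]
base [[630.7, -96.9]]
rods [[503.5, -38.5], [513.9, -282.8], [458.7, -39.7], [470.0, -283.4]]
```

The crop confirms four white-labelled slides (crop tips about (240,380), (341,385), (460,366), (671,403)), all within 4° of the warmer's axis. The measured sizes match: slides 76–78 × 26 mm, cap 51 mm, dish 112 mm, rod spacing 44 mm. Next I square the tool and go above the rocker.

```bash
python3 -m jog '[{"linear":[0,0,0],"rot":[0,0,-7.5],"claw":0},{"linear":[0,0,0],"rot":[0,0,-7.6],"claw":0},{"linear":[-0.04,-0.04,0],"rot":[0,0,0],"claw":0},{"linear":[-0.04,-0.04,0],"rot":[0,0,0],"claw":0},{"linear":[-0.04,-0.04,0],"rot":[0,0,0],"claw":0}]' 20
python3 -m jog '[{"linear":[-0.04,-0.04,0],"rot":[0,0,0],"claw":0},{"linear":[-0.04,-0.04,0],"rot":[0,0,0],"claw":0},{"linear":[-0.04,-0.04,0],"rot":[0,0,0],"claw":0},{"linear":[-0.04,-0.04,0],"rot":[0,0,0],"claw":0},{"linear":[-0.04,-0.04,0],"rot":[0,0,0],"claw":0}]'
python3 -m jog '[{"linear":[-0.04,-0.04,0],"rot":[0,0,0],"claw":0},{"linear":[0,0,0.05],"rot":[0,0,0],"claw":0},{"linear":[0,0,0.05],"rot":[0,0,0],"claw":0},{"linear":[0,0,0],"rot":[0,0,0],"claw":0}]'
python3 -c "from h import *;st()"
```

```text
time: 0.82
ee_pos: [0.3095, 0.5788, 0.2311]
tool_rot: [-0.002, 3.141, -0.0]
ft_force: [0.5, 1.0, -0.3]
grip_width: -0.0001
finger_force: 0.0
time: 1.45
ee_pos: [0.5097, 0.3789, 0.2313]
tool_rot: [-0.001, 3.141, 0.0]
ft_force: [0.4, 0.5, -0.1]
grip_width: -0.0003
finger_force: 0.0
time: 1.95
ee_pos: [0.5467, 0.339, 0.128]
tool_rot: [0.001, -3.136, 0.006]
ft_force: [0.3, -0.1, 0.7]
grip_width: 0.0001
finger_force: 0.0
t 1.95 p [0.5467 0.339  0.128 ] R [[-1.0, -0.001, -0.006], [-0.001, 1.0, -0.004], [0.006, -0.004, -1.0]] q [-0.6   0.62 -0.06  1.87  0.06  0.65  0.87] f [ 0.3 -0.1  0.7] w 0.0001
```

```bash
python3 -m jog '[{"linear":[-0.005,0.003,0.045],"rot":[0,0,0],"claw":0},{"linear":[0,0,0],"rot":[0,0,0],"claw":0},{"linear":[0,0,0.006],"rot":[0,0,0],"claw":0},{"linear":[0,0,0.003],"rot":[0,0,0],"claw":0},{"linear":[0,0,0.003],"rot":[0,0,0],"claw":0}]'
python3 -m jog '[{"linear":[0,0,0.003],"rot":[0,0,0],"claw":0},{"linear":[0,0,0.002],"rot":[0,0,0],"claw":0}]'
```

```text
time: 2.58
ee_pos: [0.554, 0.3437, 0.0754]
tool_rot: [-0.001, 3.14, 0.001]
ft_force: [0.8, -1.1, 0.3]
grip_width: -0.0001
finger_force: 0.0
time: 2.82
ee_pos: [0.5531, 0.3435, 0.0694]
tool_rot: [0.002, -3.141, 0.0]
ft_force: [-2.8, 0.6, 3.2]
grip_width: 0.0001
finger_force: 1.6
```

```bash
for i in 1; do python3 -m jog '[{"linear":[0,0,0.002],"rot":[0,0,0],"claw":0},{"linear":[0,0,0.001],"rot":[0,0,0],"claw":0}]'; python3 -m jog '[{"linear":[0,0,0.001],"rot":[0,0,0],"claw":0},{"linear":[0,0,0],"rot":[0,0,0],"claw":0}]'; done
```

```text
time: 3.08
ee_pos: [0.5534, 0.3436, 0.0674]
tool_rot: [0.001, -3.142, -0.0]
ft_force: [-7.3, -2.2, 22.4]
grip_width: -0.0001
finger_force: 11.3
time: 3.32
ee_pos: [0.5534, 0.3436, 0.0673]
tool_rot: [-0.001, 3.141, 0.001]
ft_force: [-8.6, -2.7, 23.8]
grip_width: -0.0
finger_force: 12.0
```

```bash
python3 -m jog '[{"linear":[0,0,-0.04],"rot":[0,0,0],"claw":0},{"linear":[0,0,-0.01],"rot":[0,0,0],"claw":0},{"linear":[-0.02,-0.036,0],"rot":[0,0,-2],"claw":0},{"linear":[-0.02,-0.036,0],"rot":[0,0,0],"claw":0},{"linear":[0,0,0],"rot":[0,0,0],"claw":0}]'
python3 - <<'E'
from h import *
d=vision.snapshot("top"); print(d["img"][210:216,193:199].astype(int).max(axis=(0,1)),d["img"][213,193:199].tolist())
s=st(); d=vision.snapshot("wrist"); cv2.imwrite("pics/w1.png",d["img"][:,:,::-1])
E
```

```text
time: 3.95
ee_pos: [0.5972, 0.2674, 0.1146]
tool_rot: [-0.046, 3.14, -0.004]
ft_force: [-0.8, 0.5, -0.5]
grip_width: 0.0003
finger_force: 0.0
[101  93  81] [[99, 91, 77], [98, 93, 79], [97, 92, 78], [97, 90, 77], [94, 88, 76], [94, 87, 75]]
t 4.0 p [0.5959 0.27   0.1146] R [[-0.999, -0.032, 0.0], [-0.032, 0.999, -0.001], [-0.0, -0.001, -1.0]] q [-0.46  0.65 -0.08  1.86  0.09  0.64  1.01] f [-0.9  0.1 -0.8] w 0.0
```

View pics/w1.png

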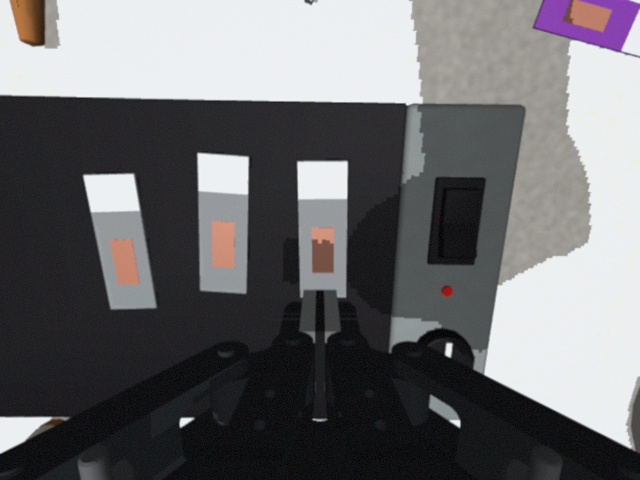

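The wrist view shows slide tips at (322,161), (223,154) and (109,174), and the front edge from (0,97) to (407,104). The rocker now lies down at the robot side. I'll refine the coordinates from this picture.

Run:
```python
from h import *
s=st(); d=vision.snapshot("wrist")
print(np.round(p2w(d,[(10,97),(200,101),(400,104)],[.06]*3,s)[:,:2]*1000,1).tolist())
for L in [[(297,161),(348,161),(347,297),(300,297)],[(198,153),(249,156),(246,293),(200,290)],[(84,175),(134,174),(156,307),(110,309)]]:
    P=p2w(d,L,[.062]*4,s)*1000; f=(P[0]+P[1])/2;b=(P[2]+P[3])/2;v=b-f
    print(np.round(f[:2],1),round(np.linalg.norm(v),1),round(np.linalg.norm(P[0]-P[1]),1),"yaw",round(np.degrees(np.arctan2(v[1],v[0])),1))
```

```text
t 4.05 p [0.595  0.2718 0.1147] R [[-0.999, -0.034, -0.0], [-0.034, 0.999, -0.0], [0.0, -0.0, -1.0]] q [-0.46  0.65 -0.08  1.86  0.09  0.64  1.01] f [-0.7  0.5  0.5] w 0.0002
[[512.9, 117.9], [511.0, 210.5], [509.0, 309.9]]
[537.8 272.3] 75.8 26.2 yaw 2.5
[536.3 221.6] 75.8 26.0 yaw -2.4
[548.6 162.3] 75.5 25.7 yaw 3.4
```

```bash
python3 -m jog '[{"linear":[0,0,0.046],"rot":[0,0,0],"claw":0},{"linear":[0,0,0.003],"rot":[0,0,0],"claw":0},{"linear":[0,0,0.002],"rot":[0,0,0],"claw":0},{"linear":[0,0,0],"rot":[0,0,0],"claw":0}]'
python3 -m jog '[{"linear":[0,0,0.001],"rot":[0,0,0],"claw":0},{"linear":[0,0,0],"rot":[0,0,0],"claw":0}]'
```

```text
time: 4.6
ee_pos: [0.5953, 0.2728, 0.0654]
tool_rot: [-0.057, 3.14, 0.001]
ft_force: [-0.8, 1.1, -0.4]
grip_width: 0.0
finger_force: 0.0
time: 4.85
ee_pos: [0.5952, 0.2722, 0.0639]
tool_rot: [-0.056, 3.14, 0.001]
ft_force: [0.5, -0.0, 0.1]
grip_width: -0.0002
finger_force: 0.0
```

```bash
python3 -m jog '[{"linear":[0,0,0.001],"rot":[0,0,0],"claw":0},{"linear":[0,0,0],"rot":[0,0,0],"claw":0}]'
python3 -m jog '[{"linear":[0,0,0.001],"rot":[0,0,0],"claw":0},{"linear":[0,0,0],"rot":[0,0,0],"claw":0}]'
```

```text
time: 5.1
ee_pos: [0.5949, 0.2721, 0.0623]
tool_rot: [-0.056, 3.141, -0.0]
ft_force: [0.1, -0.4, 0.4]
grip_width: 0.0001
finger_force: 0.0
time: 5.35
ee_pos: [0.595, 0.2721, 0.0622]
tool_rot: [-0.056, 3.141, 0.0]
ft_force: [-2.8, -1.2, 9.2]
grip_width: 0.0
finger_force: 4.6
```

```bash
python3 -m jog '[{"linear":[0.011,0,0],"rot":[0,0,0],"claw":0},{"linear":[0.011,0,0],"rot":[0,0,0],"claw":0},{"linear":[0.011,0,0],"rot":[0,0,0],"claw":0},{"linear":[0.011,0,0],"rot":[0,0,0],"claw":0},{"linear":[0.011,0,0],"rot":[0,0,0],"claw":0}]'
python3 -m jog '[{"linear":[0,0,0],"rot":[0,0,0],"claw":0},{"linear":[0,0,-0.02],"rot":[0,0,0],"claw":0},{"linear":[0,0,-0.03],"rot":[0,0,0],"claw":0},{"linear":[0,0,0],"rot":[0,0,0],"claw":0}]'
python3 - <<'E'
from h import *
s=st(); d=vision.snapshot("wrist"); cv2.imwrite("pics/w2.png",d["img"][:,:,::-1])
E
```

```text
time: 5.98
ee_pos: [0.5411, 0.2707, 0.0622]
tool_rot: [-0.055, 3.138, 0.002]
ft_force: [1.8, 0.1, 5.2]
grip_width: 0.0003
finger_force: 2.8
time: 6.48
ee_pos: [0.5411, 0.2708, 0.1133]
tool_rot: [-0.056, 3.138, 0.003]
ft_force: [-1.1, -0.1, -0.3]
grip_width: 0.0003
finger_force: 0.0
t 6.47 p [0.5411 0.2708 0.1133] R [[-0.999, -0.036, 0.003], [-0.036, 0.999, 0.002], [-0.003, 0.002, -1.0]] q [-0.5   0.61 -0.08  1.98  0.09  0.56  0.96] f [-1.1 -0.1 -0.3] w 0.0003
```

View pics/w2.png

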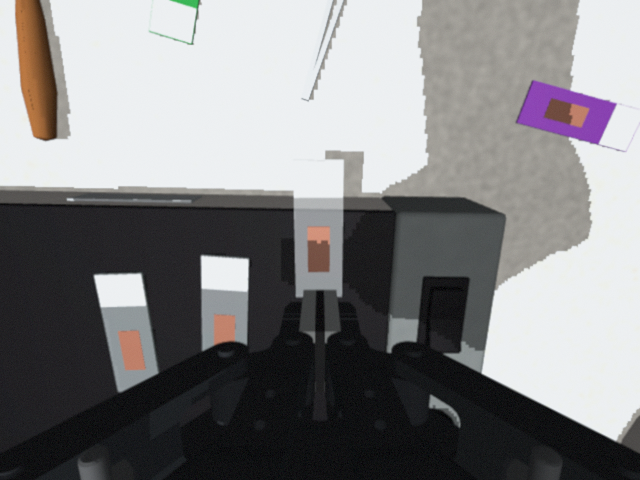

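Slide 1 followed the finger: its tip is at (318,160), overhanging the edge at row ~207 by about 26 mm. Now I pick it.

```bash
python3 -m jog '[{"linear":[0.025,0,0],"rot":[0,0,0],"claw":0.042},{"linear":[0.025,0,0],"rot":[0,0,0],"claw":0.042},{"linear":[0,0,0],"rot":[0,0,0],"claw":0.042},{"linear":[0,0,0],"rot":[0,0,0],"claw":0.042}]'
python3 -m jog '[{"linear":[0,0,0.03],"rot":[0,0,0],"claw":0.042},{"linear":[0,0,0.034],"rot":[0,0,0],"claw":0.042},{"linear":[0,0,0],"rot":[0,0,0],"claw":0.042}]'
python3 -m jog '[{"linear":[0,0,0],"rot":[0,0,0],"claw":0.02},{"linear":[0,0,0],"rot":[0,0,0],"claw":0.02},{"linear":[0,0,0],"rot":[0,0,0],"claw":0.02},{"linear":[0,0,0],"rot":[0,0,0],"claw":0.02}]' 20
```

```text
time: 7.02
ee_pos: [0.4904, 0.2684, 0.1108]
tool_rot: [0.056, -3.141, 0.0]
ft_force: [0.2, 1.0, 0.3]
grip_width: 0.0418
finger_force: 0.0
time: 7.4
ee_pos: [0.4895, 0.2676, 0.0452]
tool_rot: [0.055, -3.138, 0.004]
ft_force: [-0.0, -0.1, 0.3]
grip_width: 0.0417
finger_force: 0.0
time: 7.9
ee_pos: [0.4902, 0.2685, 0.0479]
tool_rot: [-0.056, 3.14, 0.001]
ft_force: [0.4, -0.7, -0.5]
grip_width: 0.025
finger_force: 19.6
```

```bash
python3 -m jog '[{"linear":[0,0,-0.03],"rot":[0,0,0],"claw":0.02},{"linear":[0,0,-0.05],"rot":[0,0,0],"claw":0.02},{"linear":[0.006,-0.057,0],"rot":[0,0,0],"claw":0.02},{"linear":[0.006,-0.057,0],"rot":[0,0,0],"claw":0.02},{"linear":[0.006,-0.057,0],"rot":[0,0,0],"claw":0.02}]'
python3 -m jog '[{"linear":[0.006,-0.057,0],"rot":[0,0,0],"claw":0.02},{"linear":[0.006,-0.057,0],"rot":[0,0,0],"claw":0.02},{"linear":[0.006,-0.057,0],"rot":[0,0,0],"claw":0.02},{"linear":[0.006,-0.057,0],"rot":[0,0,0],"claw":0.02},{"linear":[0.006,-0.057,0],"rot":[0,0,0],"claw":0.02}]'
python3 -m jog '[{"linear":[0.006,-0.045,0],"rot":[0,0,0],"claw":0.02},{"linear":[0,0,0],"rot":[0,0,0],"claw":0.02},{"linear":[0,0,0],"rot":[0,0,0],"claw":0.02}]'
python3 - <<'E'
from h import *
s=st(); d=vision.snapshot("wrist"); cv2.imwrite("pics/w3.png",d["img"][:,:,::-1])
E
```

```text
time: 8.52
ee_pos: [0.478, 0.0954, 0.1278]
tool_rot: [-0.057, 3.14, 0.0]
ft_force: [1.5, -1.5, -0.2]
grip_width: 0.0251
finger_force: 19.8
time: 9.15
ee_pos: [0.4581, -0.1909, 0.1276]
tool_rot: [-0.056, 3.14, -0.0]
ft_force: [1.7, 0.1, 0.5]
grip_width: 0.0249
finger_force: 19.8
time: 9.52
ee_pos: [0.4538, -0.2338, 0.1274]
tool_rot: [-0.056, 3.141, 0.0]
ft_force: [0.8, -0.3, -0.9]
grip_width: 0.025
finger_force: 19.8
t 9.53 p [ 0.4538 -0.2338  0.1274] R [[-0.999, -0.035, 0.0], [-0.035, 0.999, 0.0], [-0.0, 0.0, -1.0]] q [ 0.49  0.51 -0.18  2.17  0.19  0.48  1.77] f [ 0.8 -0.3 -0.9] w 0.025
```

View pics/w3.png

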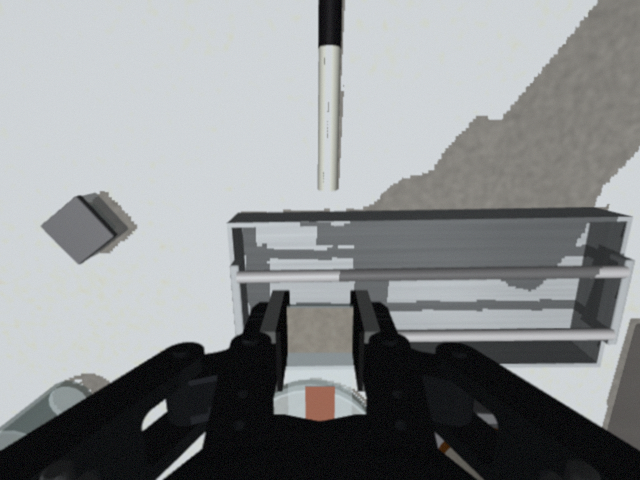

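The slide is held (label at (320,330)). The front rod runs (237,275)–(628,270) and the rear rod (237,338)–(615,336). I'll refine the rack position.

Run:
```python
from h import *
s=st(); d=vision.snapshot("wrist")
P=p2w(d,[(237,275),(628,270),(243,338),(615,336)],[.05]*4,s)*1000;print(np.round(P[:,:2],1).tolist())
P=p2w(d,[(229,219),(631,214)],[.035]*2,s)*1000;print(np.round(P[:,:2],1).tolist())
P=p2w(d,[(287,307),(354,307),(287,360),(353,360)],[.1414]*4,s)*1000;print("slide",np.round(P[:,:2],1).tolist())
```

```text
t 9.57 p [ 0.454  -0.2332  0.1274] R [[-0.999, -0.037, 0.0], [-0.037, 0.999, 0.0], [-0.0, 0.0, -1.0]] q [ 0.49  0.51 -0.18  2.17  0.19  0.48  1.77] f [ 0.  -0.2 -0.5] w 0.0251
[[470.5, -283.7], [458.2, -39.9], [515.0, -280.8], [504.1, -36.4]]
[[437.9, -291.2], [425.6, -34.7]]
slide [[447.4, -244.8], [446.5, -219.4], [470.3, -244.5], [469.4, -218.4]]
```

```bash
python3 -m jog '[{"linear":[0.0025,-0.013,0],"rot":[0,0,-0.6],"claw":0.02},{"linear":[0,0,0.045],"rot":[0,0,0],"claw":0.02},{"linear":[0,0,0.035],"rot":[0,0,0],"claw":0.02},{"linear":[0,0,0.005],"rot":[0,0,0],"claw":0.02},{"linear":[0,0,0],"rot":[0,0,0],"claw":0.02}]'
python3 -m jog '[{"linear":[0,0,0.002],"rot":[0,0,0],"claw":0.02},{"linear":[0,0,0],"rot":[0,0,0],"claw":0.02},{"linear":[0,0,0],"rot":[0,0,0],"claw":0.02}]'
```

```text
time: 10.25
ee_pos: [0.452, -0.2473, 0.0426]
tool_rot: [0.074, -3.14, -0.0]
ft_force: [-0.4, 0.6, 0.2]
grip_width: 0.0249
finger_force: 19.8
time: 10.62
ee_pos: [0.4521, -0.2475, 0.0409]
tool_rot: [-0.072, 3.14, -0.001]
ft_force: [0.2, -0.3, -0.7]
grip_width: 0.0247
finger_force: 19.8
```

```bash
python3 -m jog '[{"linear":[0,0,0.002],"rot":[0,0,0],"claw":0.02},{"linear":[0,0,0],"rot":[0,0,0],"claw":0.02}]'
python3 -m jog '[{"linear":[0,0,0.0008],"rot":[0,0,0],"claw":0.02},{"linear":[0,0,0],"rot":[0,0,0],"claw":0.02}]'
```

```text
time: 10.88
ee_pos: [0.4518, -0.2473, 0.0382]
tool_rot: [0.072, -3.141, -0.0]
ft_force: [0.1, -1.2, 0.4]
grip_width: 0.0248
finger_force: 19.8
time: 11.12
ee_pos: [0.4519, -0.2473, 0.0375]
tool_rot: [-0.072, 3.141, -0.0]
ft_force: [-0.4, 0.3, 2.1]
grip_width: 0.025
finger_force: 19.9
```

```bash
python3 -m jog '[{"linear":[0,0,0],"rot":[0,0,0],"claw":0.036},{"linear":[0,0,0],"rot":[0,0,0],"claw":0.036},{"linear":[0,0,0],"rot":[0,0,0],"claw":0.036},{"linear":[0,0,-0.04],"rot":[0,0,0],"claw":0.036},{"linear":[0,0,-0.06],"rot":[0,0,0],"claw":0.036}]'
python3 -m jog '[{"linear":[0,0,0],"rot":[0,0,5.0],"claw":0},{"linear":[-0.0135,0.0524,0],"rot":[0,0,0],"claw":0},{"linear":[-0.0135,0.0524,0],"rot":[0,0,0],"claw":0},{"linear":[-0.0135,0.0524,0],"rot":[0,0,0],"claw":0},{"linear":[-0.0135,0.0524,0],"rot":[0,0,0],"claw":0}]'
python3 -m jog '[{"linear":[-0.0135,0.0524,0],"rot":[0,0,0],"claw":0},{"linear":[-0.0135,0.0524,0],"rot":[0,0,0],"claw":0},{"linear":[-0.0135,0.0524,0],"rot":[0,0,0],"claw":0},{"linear":[-0.0135,0.0524,0],"rot":[0,0,0],"claw":0},{"linear":[-0.0135,0.0524,0],"rot":[0,0,0],"claw":0}]'
python3 -m jog '[{"linear":[0,0,0],"rot":[0,0,0],"claw":0},{"linear":[0,0,0.03],"rot":[0,0,0],"claw":0},{"linear":[0,0,0],"rot":[0,0,0],"claw":0},{"linear":[0,0,0],"rot":[0,0,0],"claw":0}]'
python3 - <<'E'
from h import *
s=st(); d=vision.snapshot("top"); cv2.imwrite("pics/t2.png",cv2.resize(d["img"][160:310,170:450,::-1],None,fx=2.8,fy=2.8,interpolation=cv2.INTER_CUBIC))
E
```

```text
time: 11.75
ee_pos: [0.4511, -0.2468, 0.1373]
tool_rot: [0.073, -3.137, -0.003]
ft_force: [1.0, -1.2, 0.8]
grip_width: 0.0362
finger_force: 0.0
time: 12.38
ee_pos: [0.5147, -0.0385, 0.1376]
tool_rot: [0.065, 3.141, -0.0]
ft_force: [0.6, -0.3, 0.4]
grip_width: 0.0004
finger_force: 0.0
time: 13.0
ee_pos: [0.5929, 0.2206, 0.1375]
tool_rot: [-0.065, -3.141, 0.0]
ft_force: [0.6, -0.8, 0.1]
grip_width: 0.0003
finger_force: 0.0
time: 13.5
ee_pos: [0.5928, 0.2182, 0.108]
tool_rot: [-0.066, -3.141, 0.0]
ft_force: [0.1, 0.7, -0.1]
grip_width: 0.0001
finger_force: 0.0
t 13.5 p [0.5928 0.2182 0.108 ] R [[-0.999, 0.042, -0.0], [0.042, 0.999, -0.0], [0.0, -0.0, -1.0]] q [-0.38  0.64 -0.1   1.91  0.11  0.59  0.98] f [ 0.1  0.7 -0.1] w 0.0001
```

View pics/t2.png

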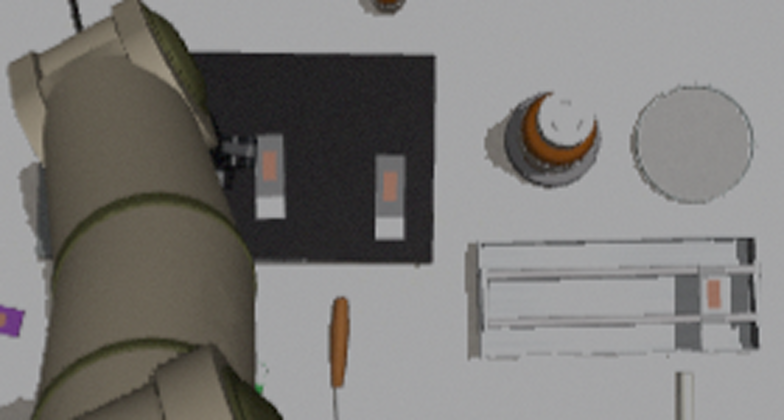

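Slide 1 lies across both rods at (714,293) in the crop. Now slide 2.

```bash
python3 -m jog '[{"linear":[0,0,0.043],"rot":[0,0,0],"claw":0},{"linear":[0,0,0.0015],"rot":[0,0,0],"claw":0},{"linear":[0,0,0],"rot":[0,0,0],"claw":0},{"linear":[0,0,0],"rot":[0,0,0],"claw":0}]'
python3 -m jog '[{"linear":[0,0,0.0012],"rot":[0,0,0],"claw":0},{"linear":[0,0,0],"rot":[0,0,0],"claw":0}]'
python3 -m jog '[{"linear":[0,0,0.0005],"rot":[0,0,0],"claw":0},{"linear":[0,0,0],"rot":[0,0,0],"claw":0}]'
```

```text
time: 14.05
ee_pos: [0.5929, 0.2188, 0.0638]
tool_rot: [0.065, 3.14, 0.0]
ft_force: [0.4, -0.4, -0.0]
grip_width: -0.0
finger_force: 0.0
time: 14.3
ee_pos: [0.5928, 0.2189, 0.0622]
tool_rot: [0.065, 3.14, 0.0]
ft_force: [-1.0, -0.2, 3.5]
grip_width: -0.0001
finger_force: 1.7
time: 14.55
ee_pos: [0.5928, 0.2189, 0.0622]
tool_rot: [0.065, 3.14, 0.0]
ft_force: [-1.2, -0.9, 8.4]
grip_width: -0.0003
finger_force: 4.4
```

```bash
python3 -m jog '[{"linear":[0.0108,0,0],"rot":[0,0,0],"claw":0},{"linear":[0.0108,0,0],"rot":[0,0,0],"claw":0},{"linear":[0.0108,0,0],"rot":[0,0,0],"claw":0},{"linear":[0.0108,0,0],"rot":[0,0,0],"claw":0},{"linear":[0.0108,0,0],"rot":[0,0,0],"claw":0}]'
python3 -m jog '[{"linear":[0,0,0],"rot":[0,0,0],"claw":0},{"linear":[0,0,-0.02],"rot":[0,0,0],"claw":0},{"linear":[0,0,-0.03],"rot":[0,0,0],"claw":0},{"linear":[0.025,0,0],"rot":[0,0,0],"claw":0.042},{"linear":[0.025,0,0],"rot":[0,0,0],"claw":0.042}]'
python3 -m jog '[{"linear":[0,0,0],"rot":[0,0,0],"claw":0.042},{"linear":[0,0,0],"rot":[0,0,0],"claw":0.042}]'
python3 - <<'E'
from h import *
s=st(); d=vision.snapshot("wrist"); cv2.imwrite("pics/w4.png",d["img"][:,:,::-1])
E
```

```text
time: 15.18
ee_pos: [0.5398, 0.2216, 0.0622]
tool_rot: [0.065, 3.138, 0.002]
ft_force: [1.7, -0.2, 4.1]
grip_width: -0.0
finger_force: 2.9
time: 15.8
ee_pos: [0.4884, 0.2232, 0.1117]
tool_rot: [0.065, 3.14, 0.001]
ft_force: [-0.3, 0.5, -0.4]
grip_width: 0.0361
finger_force: 0.0
time: 16.05
ee_pos: [0.4894, 0.2234, 0.1115]
tool_rot: [0.065, 3.14, 0.0]
ft_force: [0.2, -0.5, -0.2]
grip_width: 0.0421
finger_force: 0.0
t 16.05 p [0.4894 0.2234 0.1115] R [[-0.999, 0.041, 0.001], [0.041, 0.999, 0.0], [-0.001, 0.0, -1.0]] q [-0.47  0.55 -0.09  2.13  0.11  0.47  0.89] f [ 0.2 -0.5 -0.2] w 0.0421
```

View pics/w4.png

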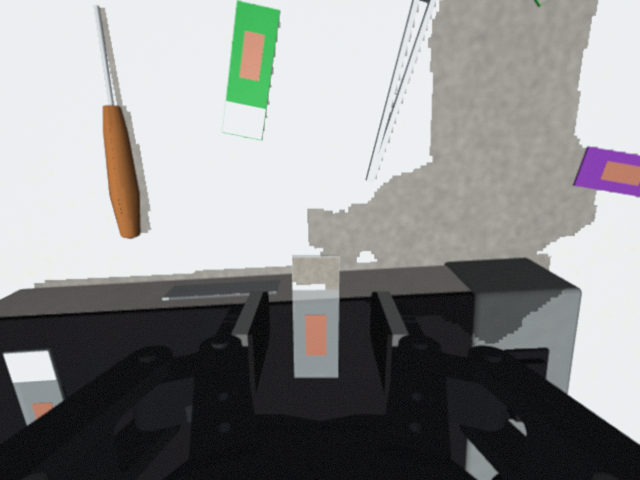

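Slide 2's tip is at row 256 (292–340) and its rear end at (315,378), so it is between the open fingers. I'll check the tip position.

Run:
```python
from h import *
s=st(); d=vision.snapshot("wrist")
print(np.round(p2w(d,[(292,256),(340,257),(293,377),(338,378)],[.062]*4,s)[:,:2]*1000,1).tolist(), np.round(p2w(d,[(200,308),(440,297)],[.06]*2,s)[:,:2]*1000,1).tolist())
```

```text
t 16.1 p [0.4896 0.2233 0.1114] R [[-0.999, 0.041, 0.001], [0.041, 0.999, 0.0], [-0.001, 0.0, -1.0]] q [-0.47  0.55 -0.09  2.13  0.1   0.47  0.89] f [-0.1 -0.8 -0.1] w 0.042
[[482.1, 209.7], [483.7, 235.7], [557.9, 205.6], [559.8, 232.5]] [[511.6, 155.2], [510.5, 291.7]]
```

```bash
python3 -m jog '[{"linear":[0,0,0.03],"rot":[0,0,0],"claw":0.042},{"linear":[0,0,0.034],"rot":[0,0,0],"claw":0.042},{"linear":[0,0,0],"rot":[0,0,0],"claw":0.042},{"linear":[0,0,0],"rot":[0,0,0],"claw":0.042}]'
python3 -m jog '[{"linear":[0,0,0],"rot":[0,0,0],"claw":0.02},{"linear":[0,0,0],"rot":[0,0,0],"claw":0.02},{"linear":[0,0,0],"rot":[0,0,0],"claw":0.02},{"linear":[0,0,0],"rot":[0,0,0],"claw":0.02}]' 20
python3 -m jog '[{"linear":[0,0,-0.03],"rot":[0,0,0],"claw":0.02},{"linear":[0,0,-0.05],"rot":[0,0,0],"claw":0.02},{"linear":[0,0,0],"rot":[0,0,-5.0],"claw":0.02},{"linear":[0.0074,-0.0516,0],"rot":[0,0,0],"claw":0.02},{"linear":[0.0074,-0.0516,0],"rot":[0,0,0],"claw":0.02}]'
python3 -m jog '[{"linear":[0.0074,-0.0516,0],"rot":[0,0,0],"claw":0.02},{"linear":[0.0074,-0.0516,0],"rot":[0,0,0],"claw":0.02},{"linear":[0.0074,-0.0516,0],"rot":[0,0,0],"claw":0.02},{"linear":[0.0074,-0.0516,0],"rot":[0,0,0],"claw":0.02},{"linear":[0.0074,-0.0516,0],"rot":[0,0,0],"claw":0.02}]'
python3 -m jog '[{"linear":[0.0074,-0.0516,0],"rot":[0,0,0],"claw":0.02},{"linear":[0,0,0],"rot":[0,0,0],"claw":0.02},{"linear":[0,0,0],"rot":[0,0,0],"claw":0.02}]'
```

```text
time: 16.65
ee_pos: [0.4893, 0.2232, 0.0478]
tool_rot: [0.065, 3.141, 0.0]
ft_force: [-0.7, -0.0, 0.5]
grip_width: 0.042
finger_force: 0.0
time: 17.15
ee_pos: [0.4894, 0.2234, 0.0478]
tool_rot: [0.065, 3.14, 0.001]
ft_force: [1.8, -0.5, 3.6]
grip_width: 0.0249
finger_force: 19.6
time: 17.77
ee_pos: [0.4782, 0.1186, 0.1273]
tool_rot: [0.075, -3.141, 0.0]
ft_force: [0.9, -0.9, -0.0]
grip_width: 0.0249
finger_force: 19.8
time: 18.4
ee_pos: [0.453, -0.1416, 0.1272]
tool_rot: [0.073, -3.14, -0.0]
ft_force: [-0.1, -0.2, -0.1]
grip_width: 0.0253
finger_force: 19.8
time: 18.77
ee_pos: [0.4483, -0.1915, 0.1272]
tool_rot: [0.072, -3.14, -0.001]
ft_force: [-0.3, 0.7, 0.3]
grip_width: 0.0251
finger_force: 19.8
```

```bash
python3 -m jog '[{"linear":[-0.0008,0,0.045],"rot":[0,0,0],"claw":0.02},{"linear":[0,0,0.035],"rot":[0,0,0],"claw":0.02},{"linear":[0,0,0.007],"rot":[0,0,0],"claw":0.02},{"linear":[0,0,0],"rot":[0,0,0],"claw":0.02},{"linear":[0,0,0],"rot":[0,0,0],"claw":0.02}]'
python3 -m jog '[{"linear":[0,0,0.0018],"rot":[0,0,0],"claw":0.02},{"linear":[0,0,0],"rot":[0,0,0],"claw":0.02}]'
python3 -m jog '[{"linear":[0,0,0.0008],"rot":[0,0,0],"claw":0.02},{"linear":[0,0,0],"rot":[0,0,0],"claw":0.02}]'
```

```text
time: 19.4
ee_pos: [0.4501, -0.1916, 0.0414]
tool_rot: [-0.073, 3.139, -0.001]
ft_force: [-0.4, -1.0, -0.4]
grip_width: 0.0248
finger_force: 19.8
time: 19.65
ee_pos: [0.4496, -0.1921, 0.039]
tool_rot: [-0.072, 3.14, -0.001]
ft_force: [0.6, -0.7, -0.1]
grip_width: 0.0249
finger_force: 19.8
time: 19.9
ee_pos: [0.4496, -0.1921, 0.0379]
tool_rot: [-0.072, 3.14, -0.0]
ft_force: [-0.4, -0.5, 5.0]
grip_width: 0.0248
finger_force: 20.1
```

```bash
python3 -m jog '[{"linear":[0,0,0],"rot":[0,0,0],"claw":0.036},{"linear":[0,0,0],"rot":[0,0,0],"claw":0.036},{"linear":[0,0,0],"rot":[0,0,0],"claw":0.036},{"linear":[0,0,-0.04],"rot":[0,0,0],"claw":0.036},{"linear":[0,0,-0.06],"rot":[0,0,0],"claw":0.036}]'
python3 -m jog '[{"linear":[0,0,0],"rot":[0,0,-1.0],"claw":0},{"linear":[-0.0255,0.0496,0],"rot":[0,0,0],"claw":0},{"linear":[-0.0255,0.0496,0],"rot":[0,0,0],"claw":0},{"linear":[-0.0255,0.0496,0],"rot":[0,0,0],"claw":0},{"linear":[-0.0255,0.0496,0],"rot":[0,0,0],"claw":0}]'
python3 -m jog '[{"linear":[-0.0255,0.0496,0],"rot":[0,0,0],"claw":0},{"linear":[-0.0255,0.0496,0],"rot":[0,0,0],"claw":0},{"linear":[-0.0255,0.0496,0],"rot":[0,0,0],"claw":0},{"linear":[0,0,0.03],"rot":[0,0,0],"claw":0},{"linear":[0,0,0],"rot":[0,0,0],"claw":0}]'
python3 -m jog '[{"linear":[0,0,0],"rot":[0,0,0],"claw":0},{"linear":[0,0,0],"rot":[0,0,0],"claw":0}]'
python3 - <<'E'
from h import *
s=st(); d=vision.snapshot("wrist"); cv2.imwrite("pics/w5.png",d["img"][:,:,::-1])
E
```

```text
time: 20.52
ee_pos: [0.4486, -0.1914, 0.1375]
tool_rot: [0.073, -3.137, -0.002]
ft_force: [1.1, -0.1, 1.0]
grip_width: 0.0364
finger_force: 0.0
time: 21.15
ee_pos: [0.5388, 0.0142, 0.1368]
tool_rot: [0.1, -3.139, 0.0]
ft_force: [1.4, -1.9, -0.3]
grip_width: -0.0001
finger_force: 0.0
time: 21.78
ee_pos: [0.6035, 0.1658, 0.1048]
tool_rot: [0.102, -3.135, 0.003]
ft_force: [0.6, -0.4, -0.3]
grip_width: 0.0004
finger_force: 0.0
time: 22.02
ee_pos: [0.6059, 0.1651, 0.1085]
tool_rot: [-0.098, 3.139, -0.0]
ft_force: [0.4, -0.3, 0.3]
grip_width: -0.0001
finger_force: 0.0
t 22.02 p [0.6059 0.1651 0.1085] R [[-0.998, -0.062, 0.001], [-0.062, 0.998, -0.0], [-0.001, -0.0, -1.0]] q [-0.24  0.64 -0.17  1.92  0.18  0.6   1.1 ] f [ 0.4 -0.3  0.3] w -0.0001
```

View pics/w5.png

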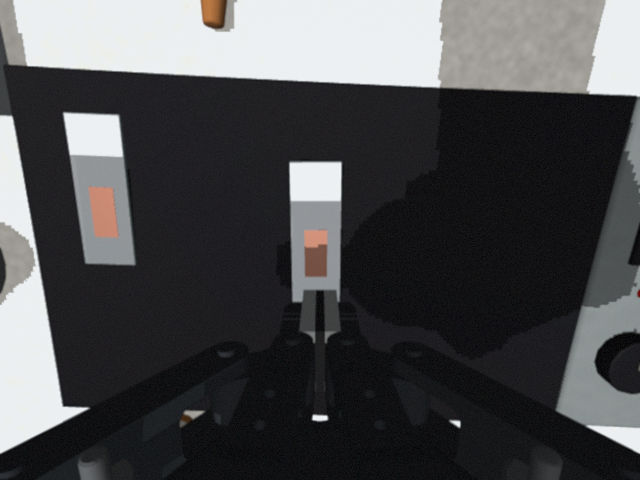

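Slide 3 (tip at (316,161)) sits centred under the finger. Slide 4's corners are (64,112), (120,115), (134,265) and (85,262).

```bash
python3 - <<'E'
from h import *
s=st(); d=vision.snapshot("wrist")
print(np.round(p2w(d,[(5,66),(316,80),(92,70)],[.06]*3,s)[:,:2]*1000,1).tolist())
for L in [[(289,162),(342,162),(341,302),(293,302)],[(64,112),(120,115),(134,265),(85,262)]]:
    P=p2w(d,L,[.062]*4,s)*1000; f=(P[0]+P[1])/2;b=(P[2]+P[3])/2;v=b-f
    print(np.round(f[:2],1),round(np.linalg.norm(v),1),"yaw",round(np.degrees(np.arctan2(v[1],v[0])),1))
E
python3 -m jog '[{"linear":[0,0.001,0.043],"rot":[0,0,0],"claw":0},{"linear":[0,0,0.0015],"rot":[0,0,0],"claw":0},{"linear":[0,0,0],"rot":[0,0,0],"claw":0},{"linear":[0,0,0],"rot":[0,0,0],"claw":0}]'
python3 -m jog '[{"linear":[0,0,0.0017],"rot":[0,0,0],"claw":0},{"linear":[0,0,0],"rot":[0,0,0],"claw":0}]'
python3 -m jog '[{"linear":[0,0,0.0005],"rot":[0,0,0],"claw":0},{"linear":[0,0,0],"rot":[0,0,0],"claw":0}]'
```

```text
t 22.07 p [0.6059 0.1653 0.1086] R [[-0.998, -0.062, 0.001], [-0.062, 0.998, 0.0], [-0.001, 0.0, -1.0]] q [-0.24  0.64 -0.17  1.92  0.18  0.6   1.1 ] f [-0.  -0.4  0.7] w -0.0001
[[515.2, 14.1], [511.4, 158.7], [514.0, 53.7]]
[549.2 160.7] 76.0 yaw 4.0
[533.4  52.7] 75.9 yaw 0.8
time: 22.62
ee_pos: [0.6055, 0.1668, 0.0637]
tool_rot: [-0.099, 3.14, 0.0]
ft_force: [-0.0, 0.4, -0.2]
grip_width: 0.0
finger_force: 0.0
time: 22.88
ee_pos: [0.6057, 0.1669, 0.0622]
tool_rot: [-0.1, 3.139, 0.0]
ft_force: [-0.3, -0.7, 6.0]
grip_width: 0.0003
finger_force: 2.5
time: 23.12
ee_pos: [0.6057, 0.1669, 0.0621]
tool_rot: [-0.1, 3.139, -0.0]
ft_force: [-2.9, -1.0, 10.2]
grip_width: -0.0001
finger_force: 5.0
```

```bash
python3 -m jog '[{"linear":[0.013,0,0],"rot":[0,0,0],"claw":0},{"linear":[0.013,0,0],"rot":[0,0,0],"claw":0},{"linear":[0.013,0,0],"rot":[0,0,0],"claw":0},{"linear":[0.013,0,0],"rot":[0,0,0],"claw":0},{"linear":[0.013,0,0],"rot":[0,0,0],"claw":0}]'
python3 -m jog '[{"linear":[0,0,0],"rot":[0,0,0],"claw":0},{"linear":[0,0,-0.02],"rot":[0,0,0],"claw":0},{"linear":[0,0,-0.03],"rot":[0,0,0],"claw":0},{"linear":[0.025,-0.002,0],"rot":[0,0,0],"claw":0.042},{"linear":[0.025,0,0],"rot":[0,0,0],"claw":0.042}]'
python3 -m jog '[{"linear":[0,0,0],"rot":[0,0,0],"claw":0.042},{"linear":[0,0,0],"rot":[0,0,0],"claw":0.042}]'
python3 - <<'E'
from h import *
s=st(); d=vision.snapshot("wrist"); im=d["img"].astype(int)
# bright label/slide columns between fingers
g=im.sum(2)
for r in (250,256,262,270,310,340,370): print(r,[int(x) for x in g[r,260:390:6]])
for P in ([.4843,.1477,.062],[.4843,.1737,.062],[.4843,.1607,.062]): print(w2p(d,P,s))
E
```

```text
time: 23.75
ee_pos: [0.5419, 0.1634, 0.0621]
tool_rot: [-0.1, 3.136, 0.002]
ft_force: [2.8, -0.4, 6.9]
grip_width: 0.0004
finger_force: 3.3
time: 24.38
ee_pos: [0.4905, 0.1574, 0.1116]
tool_rot: [-0.099, 3.139, 0.001]
ft_force: [0.3, 0.7, -0.0]
grip_width: 0.0353
finger_force: 0.0
time: 24.62
ee_pos: [0.4916, 0.1579, 0.1113]
tool_rot: [-0.1, 3.139, 0.001]
ft_force: [-0.0, 1.1, 0.3]
grip_width: 0.0421
finger_force: 0.0
t 24.62 p [0.4916 0.1579 0.1113] R [[-0.998, -0.064, 0.001], [-0.064, 0.998, 0.0], [-0.001, 0.0, -1.0]] q [-0.31  0.54 -0.16  2.17  0.19  0.44  1.02] f [-0.   1.1  0.3] w 0.0421
250 [718, 718, 718, 719, 716, 720, 717, 720, 659, 491, 496, 492, 477, 468, 484, 454, 485, 476, 479, 476, 480, 488]
256 [717, 719, 719, 714, 719, 720, 493, 477, 510, 478, 492, 490, 488, 497, 483, 478, 475, 496, 478, 488, 499, 485]
262 [486, 623, 621, 614, 449, 471, 486, 470, 485, 479, 484, 483, 479, 476, 475, 472, 479, 722, 720, 478, 465, 478]
270 [253, 243, 258, 255, 257, 271, 488, 478, 502, 486, 488, 497, 468, 483, 455, 464, 484, 493, 480, 493, 479, 475]
310 [62, 51, 97, 103, 92, 85, 444, 443, 451, 449, 452, 442, 448, 439, 82, 89, 98, 86, 62, 20, 23, 193]
340 [36, 25, 91, 100, 92, 95, 462, 438, 434, 431, 435, 436, 446, 422, 88, 94, 88, 89, 92, 29, 46, 31]
370 [53, 79, 96, 95, 89, 98, 433, 441, 447, 443, 444, 446, 443, 417, 97, 88, 91, 89, 87, 86, 57, 81]
[[299.82075892 254.16627208]]
[[347.62221281 257.03115915]]
[[323.74788599 255.59949075]]
```

```bash
python3 -m jog '[{"linear":[0,0,0.03],"rot":[0,0,0],"claw":0.042},{"linear":[0,0,0.034],"rot":[0,0,0],"claw":0.042},{"linear":[0,0,0],"rot":[0,0,0],"claw":0.042},{"linear":[0,0,0],"rot":[0,0,0],"claw":0.042}]'
python3 -m jog '[{"linear":[0,0,0],"rot":[0,0,0],"claw":0.02},{"linear":[0,0,0],"rot":[0,0,0],"claw":0.02},{"linear":[0,0,0],"rot":[0,0,0],"claw":0.02},{"linear":[0,0,0],"rot":[0,0,0],"claw":0.02}]' 20
python3 -m jog '[{"linear":[0,0,-0.03],"rot":[0,0,0],"claw":0.02},{"linear":[0,0,-0.05],"rot":[0,0,0],"claw":0.02},{"linear":[0,0,0],"rot":[0,0,1.0],"claw":0.02},{"linear":[0.0097,-0.0485,0],"rot":[0,0,0],"claw":0.02},{"linear":[0.0097,-0.0485,0],"rot":[0,0,0],"claw":0.02}]'
python3 -m jog '[{"linear":[0.0097,-0.0485,0],"rot":[0,0,0],"claw":0.02},{"linear":[0.0097,-0.0485,0],"rot":[0,0,0],"claw":0.02},{"linear":[0.0097,-0.0485,0],"rot":[0,0,0],"claw":0.02},{"linear":[0.0097,-0.0485,0],"rot":[0,0,0],"claw":0.02},{"linear":[0,0,0],"rot":[0,0,0],"claw":0.02}]'
python3 -m jog '[{"linear":[0,0,0.045],"rot":[0,0,0],"claw":0.02},{"linear":[0,0,0.035],"rot":[0,0,0],"claw":0.02},{"linear":[0,0,0],"rot":[0,0,0],"claw":0.02},{"linear":[0,0,0],"rot":[0,0,0],"claw":0.02}]'
```

```text
time: 25.18
ee_pos: [0.4913, 0.1578, 0.0475]
tool_rot: [-0.1, 3.14, 0.0]
ft_force: [0.3, 0.8, 1.1]
grip_width: 0.0422
finger_force: 0.0
time: 25.68
ee_pos: [0.4915, 0.1579, 0.0475]
tool_rot: [-0.1, 3.138, 0.001]
ft_force: [1.5, 0.3, 5.1]
grip_width: 0.0251
finger_force: 19.7
time: 26.3
ee_pos: [0.4751, 0.0591, 0.1263]
tool_rot: [0.075, -3.14, 0.0]
ft_force: [0.1, -0.2, -0.6]
grip_width: 0.0245
finger_force: 19.8
time: 26.92
ee_pos: [0.4442, -0.1395, 0.126]
tool_rot: [0.061, -3.139, 0.001]
ft_force: [-0.3, 0.5, 0.1]
grip_width: 0.025
finger_force: 19.8
time: 27.42
ee_pos: [0.4461, -0.135, 0.0474]
tool_rot: [0.074, -3.14, -0.0]
ft_force: [0.4, -0.0, 0.2]
grip_width: 0.0247
finger_force: 19.8
```

```bash
python3 -m jog '[{"linear":[-0.0005,0,0.008],"rot":[0,0,0],"claw":0.02},{"linear":[0,0,0],"rot":[0,0,0],"claw":0.02},{"linear":[0,0,0],"rot":[0,0,0],"claw":0.02}]'
python3 -m jog '[{"linear":[0,0,0.001],"rot":[0,0,0],"claw":0.02},{"linear":[0,0,0],"rot":[0,0,0],"claw":0.02}]'
python3 -m jog '[{"linear":[0,0,0.0008],"rot":[0,0,0],"claw":0.02},{"linear":[0,0,0],"rot":[0,0,0],"claw":0.02}]'
```

```text
time: 27.8
ee_pos: [0.4468, -0.1358, 0.0394]
tool_rot: [-0.072, 3.14, -0.0]
ft_force: [0.3, -0.1, -0.0]
grip_width: 0.0248
finger_force: 19.8
time: 28.05
ee_pos: [0.4467, -0.1358, 0.0381]
tool_rot: [-0.072, 3.14, -0.0]
ft_force: [0.9, 0.2, 1.3]
grip_width: 0.0248
finger_force: 19.9
time: 28.3
ee_pos: [0.4467, -0.1358, 0.0374]
tool_rot: [-0.072, 3.14, -0.0]
ft_force: [-0.4, -0.4, 5.5]
grip_width: 0.0248
finger_force: 20.2
```

```bash
python3 -m jog '[{"linear":[0,0,0],"rot":[0,0,0],"claw":0.036},{"linear":[0,0,0],"rot":[0,0,0],"claw":0.036},{"linear":[0,0,0],"rot":[0,0,0],"claw":0.036},{"linear":[0,0,-0.04],"rot":[0,0,0],"claw":0.036},{"linear":[0,0,-0.06],"rot":[0,0,0],"claw":0.036}]'
python3 -m jog '[{"linear":[-0.0294,0.0374,0],"rot":[0,0,1.6],"claw":0},{"linear":[-0.0294,0.0374,0],"rot":[0,0,0],"claw":0},{"linear":[-0.0294,0.0374,0],"rot":[0,0,0],"claw":0},{"linear":[-0.0294,0.0374,0],"rot":[0,0,0],"claw":0},{"linear":[-0.0294,0.0374,0],"rot":[0,0,0],"claw":0}]'
python3 -m jog '[{"linear":[0,0,0.03],"rot":[0,0,0],"claw":0},{"linear":[0,0,0],"rot":[0,0,0],"claw":0},{"linear":[0,0,0],"rot":[0,0,0],"claw":0}]'
python3 - <<'E'
from h import *
s=st(); d=vision.snapshot("wrist"); g=d["img"].astype(int).sum(2)
r=np.median(g[185:195,:],0); i=np.where(r>550)[0]; print("label cols row190",i[(i>200)&(i<440)][[0,-1]] if len(i) else None)
r=np.median(g[215:225,:],0); i=np.where((r>250))[0]; i=i[(i>240)&(i<400)];print("slide cols row220",i[0],i[-1])
c=g[100:310,316]; print("col316",[int(x) for x in c[::6]])
for P in ([.5334,.0527,.062],[.5914,.0537,.062]): print(w2p(d,P,s))
E
```

```text
time: 28.92
ee_pos: [0.4457, -0.1353, 0.1371]
tool_rot: [0.073, -3.137, -0.002]
ft_force: [2.3, 0.6, 0.2]
grip_width: 0.0359
finger_force: 0.0
time: 29.55
ee_pos: [0.5897, 0.056, 0.1371]
tool_rot: [0.029, -3.141, 0.0]
ft_force: [0.2, -0.0, 0.5]
grip_width: -0.0001
finger_force: 0.0
time: 29.92
ee_pos: [0.5888, 0.0541, 0.1076]
tool_rot: [0.028, -3.141, 0.001]
ft_force: [0.3, -0.5, -1.5]
grip_width: 0.0001
finger_force: 0.0
t 29.93 p [0.5888 0.0541 0.1076] R [[-1.0, -0.018, -0.001], [-0.018, 1.0, -0.0], [0.001, -0.0, -1.0]] q [-0.04  0.61 -0.21  2.    0.23  0.55  1.17] f [ 0.3 -0.5 -1.5] w 0.0001
label cols row190 [201 341]
slide cols row220 241 341
col316 [713, 718, 718, 717, 451, 160, 159, 156, 154, 154, 149, 555, 718, 717, 719, 716, 718, 720, 462, 458, 453, 459, 458, 475, 460, 268, 260, 268, 261, 260, 335, 440, 101, 91, 78]
[[316.67209966 165.50695074]]
[[316.94295211 274.98049756]]
```

```bash
python3 -m jog '[{"linear":[-0.001,-0.001,0.043],"rot":[0,0,0],"claw":0},{"linear":[0,0,0.001],"rot":[0,0,0],"claw":0},{"linear":[0,0,0],"rot":[0,0,0],"claw":0},{"linear":[0,0,0],"rot":[0,0,0],"claw":0}]'
python3 -m jog '[{"linear":[0,0,0.0016],"rot":[0,0,0],"claw":0},{"linear":[0,0,0],"rot":[0,0,0],"claw":0}]'
python3 -m jog '[{"linear":[0,0,0.0005],"rot":[0,0,0],"claw":0},{"linear":[0,0,0],"rot":[0,0,0],"claw":0}]'
```

```text
time: 30.48
ee_pos: [0.5903, 0.0535, 0.064]
tool_rot: [-0.028, 3.141, 0.0]
ft_force: [0.3, 1.2, 0.2]
grip_width: -0.0
finger_force: 0.0
time: 30.72
ee_pos: [0.5903, 0.0537, 0.0622]
tool_rot: [-0.028, 3.141, -0.0]
ft_force: [-1.2, 0.0, 5.4]
grip_width: 0.0005
finger_force: 2.6
time: 30.98
ee_pos: [0.5903, 0.0537, 0.0621]
tool_rot: [-0.028, 3.141, -0.0]
ft_force: [-2.2, -1.2, 10.6]
grip_width: -0.0002
finger_force: 5.7
```

```bash
python3 -m jog '[{"linear":[0.0095,0,0],"rot":[0,0,0],"claw":0},{"linear":[0.0095,0,0],"rot":[0,0,0],"claw":0},{"linear":[0.0095,0,0],"rot":[0,0,0],"claw":0},{"linear":[0.0095,0,0],"rot":[0,0,0],"claw":0},{"linear":[0.0095,0,0],"rot":[0,0,0],"claw":0}]'
python3 -m jog '[{"linear":[0,0,0],"rot":[0,0,0],"claw":0},{"linear":[0,0,-0.02],"rot":[0,0,0],"claw":0},{"linear":[0,0,-0.03],"rot":[0,0,0],"claw":0},{"linear":[0.025,-0.001,0],"rot":[0,0,0],"claw":0.042},{"linear":[0.025,0,0],"rot":[0,0,0],"claw":0.042}]'
python3 -m jog '[{"linear":[0,0,0],"rot":[0,0,0],"claw":0.042},{"linear":[0,0,0],"rot":[0,0,0],"claw":0.042}]'
python3 - <<'E'
from h import *
s=st(); d=vision.snapshot("wrist"); g=d["img"].astype(int).sum(2)
for r in (290,310,340): print(r,[int(x) for x in g[r,260:390:6]])
print([int(x) for x in g[220:300:5,316]])
for P in ([.4862,.0517-.013,.062],[.4862,.0517+.013,.062]): print(w2p(d,P,s))
E
```

```text
time: 31.6
ee_pos: [0.5442, 0.0533, 0.0621]
tool_rot: [-0.029, 3.137, 0.001]
ft_force: [2.5, -0.3, 7.0]
grip_width: 0.0001
finger_force: 3.7
time: 32.22
ee_pos: [0.4922, 0.0509, 0.1115]
tool_rot: [-0.028, 3.14, 0.0]
ft_force: [0.1, 0.7, -0.2]
grip_width: 0.0361
finger_force: 0.0
time: 32.48
ee_pos: [0.4935, 0.0512, 0.1113]
tool_rot: [-0.029, 3.14, 0.0]
ft_force: [1.0, -0.7, 0.5]
grip_width: 0.0418
finger_force: 0.0
t 32.48 p [0.4935 0.0512 0.1113] R [[-1.0, -0.018, 0.001], [-0.018, 1.0, 0.0], [-0.001, 0.0, -1.0]] q [-0.07  0.52 -0.2   2.21  0.25  0.42  1.12] f [ 1.  -0.7  0.5] w 0.0418
290 [249, 237, 254, 253, 257, 265, 458, 545, 541, 542, 542, 546, 539, 539, 269, 261, 258, 262, 265, 255, 247, 254]
310 [35, 46, 108, 112, 110, 115, 276, 445, 449, 448, 446, 446, 446, 449, 110, 113, 102, 106, 111, 41, 46, 190]
340 [31, 27, 122, 109, 111, 106, 129, 440, 448, 422, 431, 424, 445, 440, 106, 107, 111, 104, 96, 61, 51, 41]
[457, 455, 452, 453, 454, 442, 663, 564, 473, 485, 497, 497, 494, 489, 538, 535]
[[294.9215682  254.95848503]]
[[342.82344481 255.758399  ]]
```

```bash
python3 -m jog '[{"linear":[0,0,0.03],"rot":[0,0,0],"claw":0.042},{"linear":[0,0,0.034],"rot":[0,0,0],"claw":0.042},{"linear":[0,0,0],"rot":[0,0,0],"claw":0.042},{"linear":[0,0,0],"rot":[0,0,0],"claw":0.042}]'
python3 -m jog '[{"linear":[0,0,0],"rot":[0,0,0],"claw":0.02},{"linear":[0,0,0],"rot":[0,0,0],"claw":0.02},{"linear":[0,0,0],"rot":[0,0,0],"claw":0.02},{"linear":[0,0,0],"rot":[0,0,0],"claw":0.02}]' 20
python3 -m jog '[{"linear":[0,0,-0.03],"rot":[0,0,0],"claw":0.02},{"linear":[0,0,-0.05],"rot":[0,0,0],"claw":0.02},{"linear":[0,0,0],"rot":[0,0,-1.6],"claw":0.02},{"linear":[0.0184,-0.0428,0],"rot":[0,0,0],"claw":0.02},{"linear":[0.0184,-0.0428,0],"rot":[0,0,0],"claw":0.02}]'
python3 -m jog '[{"linear":[0.0184,-0.0428,0],"rot":[0,0,0],"claw":0.02},{"linear":[0,0,0],"rot":[0,0,0],"claw":0.02},{"linear":[0,0,0.045],"rot":[0,0,0],"claw":0.02},{"linear":[0,0,0.035],"rot":[0,0,0],"claw":0.02},{"linear":[0,0,0],"rot":[0,0,0],"claw":0.02}]'
python3 -m jog '[{"linear":[0,0,0.006],"rot":[0,0,0],"claw":0.02},{"linear":[0,0,0],"rot":[0,0,0],"claw":0.02},{"linear":[0,0,0],"rot":[0,0,0],"claw":0.02}]'
```

```text
time: 33.02
ee_pos: [0.4931, 0.0511, 0.0476]
tool_rot: [-0.029, 3.141, -0.0]
ft_force: [0.5, -0.8, -0.3]
grip_width: 0.042
finger_force: 0.0
time: 33.52
ee_pos: [0.4933, 0.051, 0.0476]
tool_rot: [-0.028, 3.14, 0.0]
ft_force: [1.5, 0.0, 4.3]
grip_width: 0.0251
finger_force: 19.8
time: 34.15
ee_pos: [0.4589, -0.0369, 0.1265]
tool_rot: [0.076, -3.14, -0.0]
ft_force: [0.6, 0.0, 0.5]
grip_width: 0.0252
finger_force: 19.9
time: 34.78
ee_pos: [0.4422, -0.0787, 0.045]
tool_rot: [0.076, -3.136, -0.001]
ft_force: [-0.2, 0.1, -0.3]
grip_width: 0.0248
finger_force: 19.9
time: 35.15
ee_pos: [0.4438, -0.0799, 0.0419]
tool_rot: [-0.072, 3.139, -0.0]
ft_force: [0.3, -0.5, 1.4]
grip_width: 0.0253
finger_force: 19.9
```

```bash
python3 -m jog '[{"linear":[0,0,0.0035],"rot":[0,0,0],"claw":0.02},{"linear":[0,0,0],"rot":[0,0,0],"claw":0.02}]'
python3 -m jog '[{"linear":[0,0,0.0007],"rot":[0,0,0],"claw":0.02},{"linear":[0,0,0],"rot":[0,0,0],"claw":0.02}]'
python3 -m jog '[{"linear":[0,0,0.0005],"rot":[0,0,0],"claw":0.02},{"linear":[0,0,0],"rot":[0,0,0],"claw":0.02}]'
```

```text
time: 35.4
ee_pos: [0.4438, -0.08, 0.0378]
tool_rot: [-0.072, 3.14, -0.0]
ft_force: [0.7, -0.9, 4.3]
grip_width: 0.0251
finger_force: 20.1
time: 35.65
ee_pos: [0.4438, -0.0799, 0.0371]
tool_rot: [-0.072, 3.14, -0.0]
ft_force: [0.1, -0.8, 5.6]
grip_width: 0.025
finger_force: 20.3
time: 35.9
ee_pos: [0.4438, -0.0799, 0.0367]
tool_rot: [-0.072, 3.14, -0.0]
ft_force: [-0.7, -0.7, 5.8]
grip_width: 0.025
finger_force: 20.3
```

```bash
python3 -m jog '[{"linear":[0,0,0],"rot":[0,0,0],"claw":0.036},{"linear":[0,0,0],"rot":[0,0,0],"claw":0.036},{"linear":[0,0,0],"rot":[0,0,0],"claw":0.036},{"linear":[0,0,-0.04],"rot":[0,0,0],"claw":0.036},{"linear":[0,0,-0.06],"rot":[0,0,0],"claw":0.036}]'
python3 -m jog '[{"linear":[0,0.05,-0.05],"rot":[0,0,0],"claw":0.085},{"linear":[0,0.05,-0.02],"rot":[0,0,0],"claw":0.085},{"linear":[0,0.05,0],"rot":[0,0,0],"claw":0.085},{"linear":[0,0,0],"rot":[0,0,0],"claw":0.085}]'
python3 - <<'E'
from h import *
s=st(); a=vision.snapshot("top")["img"]; b=vision.snapshot("side")["img"]
f=lambda i,k:cv2.resize(i[:,:,::-1],None,fx=k,fy=k,interpolation=cv2.INTER_CUBIC)
A=f(a[175:305,320:450],3); B=f(b[235:365,270:400],3); C=f(b[130:200,230:360],3)
o=np.zeros((600,780,3),np.uint8);o[:390,:390]=A;o[:390,390:]=B;o[390:,:390]=C; o[390:,390:]=f(a[180:250,180:310],3);cv2.imwrite("pics/m1.png",o)
E
```

```text
time: 36.52
ee_pos: [0.4425, -0.0795, 0.1363]
tool_rot: [0.074, -3.137, -0.001]
ft_force: [1.2, 0.2, -0.4]
grip_width: 0.036
finger_force: 0.0
time: 37.02
ee_pos: [0.4367, 0.0679, 0.2012]
tool_rot: [-0.082, 3.139, 0.002]
ft_force: [-0.1, 0.0, -0.5]
grip_width: 0.085
finger_force: 0.0
t 37.02 p [0.4367 0.0679 0.2012] R [[-0.999, -0.052, 0.002], [-0.052, 0.999, 0.001], [-0.002, 0.001, -1.0]] q [ 0.01  0.33 -0.38  2.24  0.21  0.6   1.1 ] f [-0.1  0.  -0.5] w 0.085
```

View pics/m1.png

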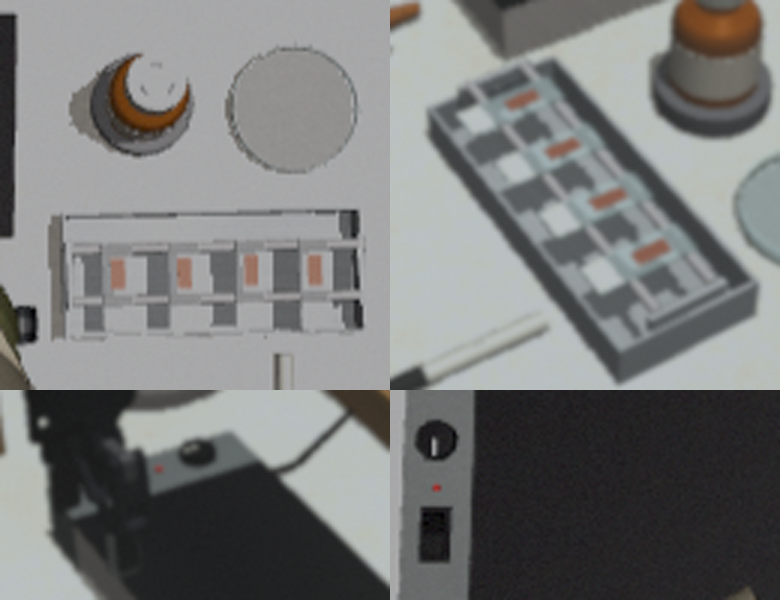

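All four slides lie across both rods without touching (crop x 118, 185, 251, 316), the dish is still at (292,109) in the crop, and the rocker reached its stop at 67 mm under 23 N. Next I view the cap from the wrist.

```bash
python3 -m jog '[{"linear":[-0.05,-0.033,0],"rot":[0,0,3],"claw":0.085},{"linear":[-0.05,-0.033,0],"rot":[0,0,0],"claw":0.085},{"linear":[-0.05,-0.033,0],"rot":[0,0,0],"claw":0.085},{"linear":[-0.05,-0.033,0],"rot":[0,0,0],"claw":0.085},{"linear":[-0.05,-0.033,0],"rot":[0,0,0],"claw":0.085}]'
python3 -m jog '[{"linear":[0,0,0],"rot":[0,0,0],"claw":0.085},{"linear":[0,0,0],"rot":[0,0,0],"claw":0.085}]'
python3 - <<'E'
from h import *
s=st(); d=vision.snapshot("wrist"); cv2.imwrite("pics/w6.png",d["img"][:,:,::-1])
t=np.linspace(0,2*np.pi,5)[:4]
print(w2p(d,[[.632+.024*np.cos(a),-.098+.024*np.sin(a),.142] for a in t],s).round(0).tolist())
E
```

```text
time: 37.75
ee_pos: [0.688, -0.1034, 0.1998]
tool_rot: [-0.014, -3.14, 0.001]
ft_force: [1.2, 1.7, 1.4]
grip_width: 0.0851
finger_force: 0.0
time: 38.0
ee_pos: [0.6862, -0.1011, 0.1994]
tool_rot: [-0.013, -3.139, -0.0]
ft_force: [0.1, 0.5, 0.3]
grip_width: 0.085
finger_force: 0.0
t 38.0 p [ 0.6862 -0.1011  0.1994] R [[-1.0, 0.008, -0.002], [0.008, 1.0, 0.0], [0.002, 0.0, -1.0]] q [ 0.26  0.61 -0.31  1.69  0.23  0.88  1.42] f [0.1 0.5 0.3] w 0.085
[[323.0, 211.0], [368.0, 166.0], [322.0, 118.0], [277.0, 167.0]]
```

View pics/w6.png

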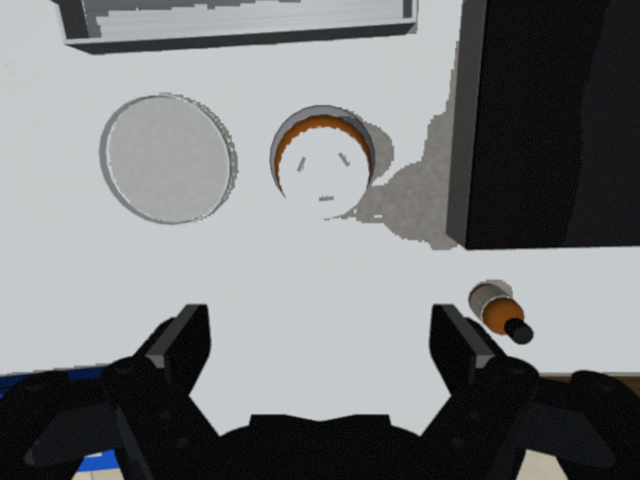

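The cap's top circle spans about 279–371 × 126–219, centre (324,172). The dish centre is (169,158).

Run:
```python
from h import *
s=st(); d=vision.snapshot("wrist")
P=p2w(d,[(324,172),(279,172),(371,172),(324,126),(324,219)],[.142]*5,s)*1000;print(np.round(P[:,:2],1).tolist())
P=p2w(d,[(170,158),(105,158),(233,158),(168,96),(168,222)],[.014]*5,s)*1000;print(np.round(P[:,:2],1).tolist())
```

```text
t 38.05 p [ 0.6861 -0.1002  0.1999] R [[-1.0, 0.007, -0.002], [0.007, 1.0, 0.0], [0.002, 0.0, -1.0]] q [ 0.26  0.61 -0.31  1.69  0.23  0.88  1.42] f [-0.5 -1.1  0. ] w 0.085
[[634.9, -96.4], [634.7, -120.4], [635.1, -71.4], [611.6, -96.3], [660.4, -96.5]]
[[633.1, -227.4], [632.9, -282.9], [633.4, -173.3], [583.5, -223.0], [689.3, -235.9]]
```

```bash
python3 -m jog '[{"linear":[0.026,0.0015,0],"rot":[0,0,10],"claw":0.085},{"linear":[0,0,0],"rot":[0,0,10],"claw":0.085},{"linear":[0,0,0],"rot":[0,0,10],"claw":0.085},{"linear":[0,0,0],"rot":[0,0,10],"claw":0.085},{"linear":[0,0,0],"rot":[0,0,10],"claw":0.085}]'
python3 -m jog '[{"linear":[0,0,0],"rot":[0,0,10],"claw":0.085},{"linear":[0,0,0],"rot":[0,0,0],"claw":0.085},{"linear":[0,0,0],"rot":[0,0,0],"claw":0.085}]'
python3 - <<'E'
from h import *
s=st(); M=R.from_rotvec(s["tool_rot"]).as_matrix(); print(M.T@(np.array([.634,-.097,.114])-s["ee_pos"]))
E
```

```text
time: 38.72
ee_pos: [0.6605, -0.0973, 0.2011]
tool_rot: [-1.343, -2.84, -0.0]
ft_force: [0.2, -0.2, 0.8]
grip_width: 0.085
finger_force: 0.0
time: 39.1
ee_pos: [0.6611, -0.0975, 0.2009]
tool_rot: [1.573, 2.719, 0.0]
ft_force: [-0.7, -0.3, -0.4]
grip_width: 0.0848
finger_force: 0.0
t 39.1 p [ 0.6611 -0.0975  0.2009] R [[-0.498, 0.867, 0.0], [0.867, 0.498, 0.0], [-0.0, 0.0, -1.0]] q [ 0.08  0.56 -0.02  1.77  0.02  0.81  0.57] f [-0.7 -0.3 -0.4] w 0.0848
[ 0.01398081 -0.02323183  0.08685426]
```

```bash
python3 -m jog '[{"linear":[0.014,-0.0232,0],"rot":[0,0,0],"claw":0.085},{"linear":[0,0,0],"rot":[0,0,0],"claw":0.085},{"linear":[0,0,0.045],"rot":[0,0,0],"claw":0.085},{"linear":[0,0,0.041],"rot":[0,0,0],"claw":0.085},{"linear":[0,0,0],"rot":[0,0,0],"claw":0.085}]'
python3 -m jog '[{"linear":[0,0,0],"rot":[0,0,0],"claw":0.03},{"linear":[0,0,0],"rot":[0,0,0],"claw":0.03},{"linear":[0,0,0],"rot":[0,0,0],"claw":0.03},{"linear":[0,0,0],"rot":[0,0,0],"claw":0.03},{"linear":[0,0,0],"rot":[0,0,0],"claw":0.03}]' 20
python3 -c "from h import *;st()"
```

```text
time: 39.72
ee_pos: [0.633, -0.0971, 0.1121]
tool_rot: [-1.575, -2.713, 0.003]
ft_force: [-0.6, -0.0, -0.1]
grip_width: 0.0851
finger_force: 0.0
time: 40.35
ee_pos: [0.6354, -0.0975, 0.1162]
tool_rot: [1.578, 2.714, 0.002]
ft_force: [-1.1, 0.1, 5.4]
grip_width: 0.0475
finger_force: 25.8
t 40.35 p [ 0.6354 -0.0975  0.1162] R [[-0.495, 0.869, 0.003], [0.869, 0.495, -0.0], [-0.002, 0.002, -1.0]] q [ 0.08  0.64 -0.02  1.89  0.02  0.61  0.56] f [-1.1  0.1  5.4] w 0.0475
```

```bash
python3 -m jog '[{"linear":[0,0,0],"rot":[0,0,0],"claw":0.03},{"linear":[0,0,0],"rot":[0,0,0],"claw":0.03},{"linear":[0,0,0.002],"rot":[0,0,0],"claw":0.03},{"linear":[0,0,0.002],"rot":[0,0,0],"claw":0.03},{"linear":[0,0,0],"rot":[0,0,0],"claw":0.03}]' 80
python3 -m jog '[{"linear":[0,0,0.001],"rot":[0,0,0],"claw":0.03},{"linear":[0,0,0.001],"rot":[0,0,0],"claw":0.03},{"linear":[0,0,0],"rot":[0,0,0],"claw":0.03}]'
python3 -m jog '[{"linear":[0,0,0.001],"rot":[0,0,0],"claw":0.03},{"linear":[0,0,0],"rot":[0,0,0],"claw":0.03}]'
```

```text
time: 40.98
ee_pos: [0.6354, -0.0975, 0.1127]
tool_rot: [1.578, 2.713, 0.002]
ft_force: [-1.7, 0.6, 11.5]
grip_width: 0.0461
finger_force: 82.0
time: 41.35
ee_pos: [0.6354, -0.0976, 0.111]
tool_rot: [1.578, 2.713, 0.002]
ft_force: [-2.9, -0.2, 14.4]
grip_width: 0.0464
finger_force: 82.2
time: 41.6
ee_pos: [0.6354, -0.0975, 0.1107]
tool_rot: [1.578, 2.713, 0.002]
ft_force: [-4.0, 1.1, 20.9]
grip_width: 0.0462
finger_force: 83.3
```

```bash
python3 -m jog '[{"linear":[0,0,0],"rot":[0,0,-7],"claw":0.03},{"linear":[0,0,0],"rot":[0,0,-7],"claw":0.03},{"linear":[0,0,0],"rot":[0,0,-7],"claw":0.03},{"linear":[0,0,0],"rot":[0,0,-7],"claw":0.03},{"linear":[0,0,0],"rot":[0,0,-7],"claw":0.03}]'
python3 -c "from h import *;s=st();print(s['wrist_torque'],s['finger_force'])"
```

```text
time: 42.22
ee_pos: [0.6357, -0.0977, 0.1107]
tool_rot: [0.683, 3.062, -0.0]
ft_force: [-3.7, 0.1, 18.6]
grip_width: 0.0462
finger_force: 82.9
t 42.23 p [ 0.6357 -0.0977  0.1107] R [[-0.905, 0.425, 0.004], [0.425, 0.905, -0.001], [-0.004, 0.001, -1.0]] q [ 0.19  0.65 -0.2   1.89  0.21  0.62  1.  ] f [-3.7  0.1 18.6] w 0.0462
[-0.10016679  0.91200742 -0.14734464] 82.87709005409852
```

```bash
python3 -m jog '[{"linear":[0,0,0],"rot":[0,0,-7],"claw":0.03},{"linear":[0,0,0],"rot":[0,0,-7],"claw":0.03},{"linear":[0,0,0],"rot":[0,0,-7],"claw":0.03},{"linear":[0,0,0],"rot":[0,0,-7],"claw":0.03},{"linear":[0,0,0],"rot":[0,0,0],"claw":0.03}]'
python3 -m jog '[{"linear":[0,0,0],"rot":[0,0,-5],"claw":0.03},{"linear":[0,0,0],"rot":[0,0,-4],"claw":0.03},{"linear":[0,0,0],"rot":[0,0,0],"claw":0.03}]'
python3 -c "from h import *;s=st();print(s['wrist_torque'],s['finger_force'])"
```

```text
time: 42.85
ee_pos: [0.6353, -0.0979, 0.1107]
tool_rot: [-0.075, 3.137, -0.002]
ft_force: [-5.0, -0.4, 20.3]
grip_width: 0.0462
finger_force: 83.1
time: 43.22
ee_pos: [0.6353, -0.098, 0.1107]
tool_rot: [-0.319, 3.122, -0.003]
ft_force: [-6.4, -0.9, 20.5]
grip_width: 0.0461
finger_force: 83.1
t 43.23 p [ 0.6353 -0.098   0.1107] R [[-0.979, -0.202, 0.003], [-0.202, 0.979, -0.002], [-0.003, -0.002, -1.0]] q [ 0.31  0.67 -0.38  1.88  0.38  0.66  1.48] f [-6.4 -0.9 20.5] w 0.0461
[-0.36359751  1.11700866  0.09533518] 83.14306846819818
```

```bash
python3 -m jog '[{"linear":[0,0,-0.003],"rot":[0,0,0],"claw":0.03},{"linear":[0,0,-0.003],"rot":[0,0,0],"claw":0.03},{"linear":[0,0,0],"rot":[0,0,0],"claw":0.03}]'
python3 -m jog '[{"linear":[0,0,-0.003],"rot":[0,0,0],"claw":0.03},{"linear":[0,0,0],"rot":[0,0,0],"claw":0.03}]'
python3 -m jog '[{"linear":[0,0,-0.003],"rot":[0,0,0],"claw":0.03},{"linear":[0,0,0],"rot":[0,0,0],"claw":0.03}]'
```

```text
time: 43.6
ee_pos: [0.6352, -0.098, 0.1156]
tool_rot: [-0.318, 3.123, -0.003]
ft_force: [-2.2, -0.7, 9.3]
grip_width: 0.046
finger_force: 81.7
time: 43.85
ee_pos: [0.6349, -0.0979, 0.1176]
tool_rot: [-0.318, 3.124, -0.002]
ft_force: [-0.2, -2.2, 5.4]
grip_width: 0.0469
finger_force: 82.4
time: 44.1
ee_pos: [0.6341, -0.0976, 0.1196]
tool_rot: [0.318, -3.125, 0.0]
ft_force: [-0.2, -2.1, 1.3]
grip_width: 0.046
finger_force: 82.0
```

```bash
python3 -m jog '[{"linear":[0,0,-0.01],"rot":[0,0,0],"claw":0.03},{"linear":[0,0,-0.03],"rot":[0,0,0],"claw":0.03},{"linear":[0,0,-0.045],"rot":[0,0,0],"claw":0.03},{"linear":[0,0,0],"rot":[0,0,0],"claw":0.03}]'
python3 - <<'E'
from h import *
s=st(); a=vision.snapshot("top")["img"]; w=vision.snapshot("wrist")["img"]; b=vision.snapshot("side")["img"]
f=lambda i,k:cv2.resize(i[:,:,::-1],None,fx=k,fy=k,interpolation=cv2.INTER_CUBIC)
o=np.zeros((600,780,3),np.uint8);o[:390,:390]=f(a[155:285,360:490],3);o[:390,390:]=f(b[200:330,340:470],3);o[390:,:280]=cv2.resize(w[:,:,::-1],(280,210));cv2.imwrite("pics/m2.png",o)
E
```

```text
time: 44.6
ee_pos: [0.6361, -0.0964, 0.2085]
tool_rot: [-0.319, 3.12, -0.001]
ft_force: [-0.3, -0.0, -0.8]
grip_width: 0.0461
finger_force: 83.5
t 44.6 p [ 0.6361 -0.0964  0.2085] R [[-0.979, -0.202, 0.006], [-0.202, 0.979, 0.0], [-0.006, -0.001, -1.0]] q [ 0.35  0.56 -0.44  1.8   0.3   0.84  1.54] f [-0.3 -0.  -0.8] w 0.0461
```

View pics/m2.png

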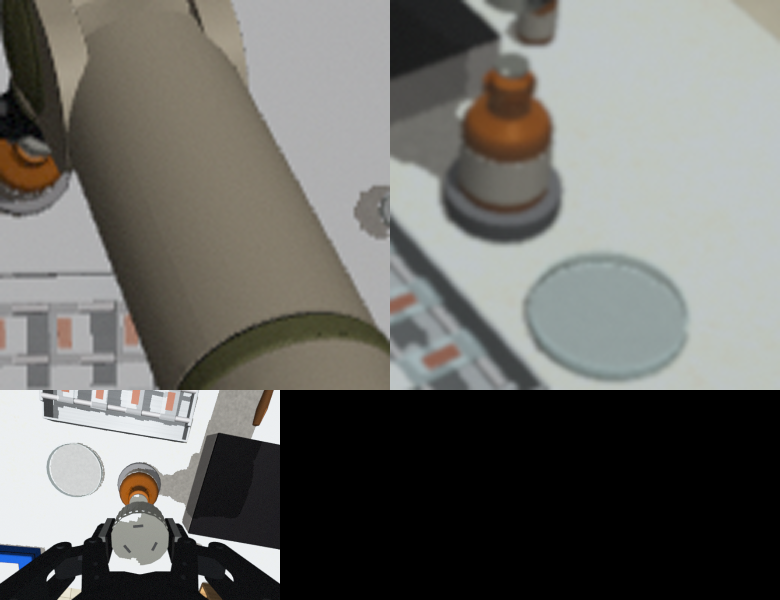

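The cap is held and the bottle neck is open. The dish sits at side pixel (412,304), apparently unmoved. I'll measure it.

Run:
```python
from h import *
s=st(); b=vision.snapshot("side"); w=vision.snapshot("wrist")
print(p2w(b,[((607.5-390)/3+340,312.5/3+200)],[.014])*1000, p2w(w,[(171,182)],[.014],s)*1000)
P=[[.633+.057*np.cos(t),-.230+.057*np.sin(t),.014] for t in np.arange(0,6.28,.4)]
im=np.ascontiguousarray(w["img"][:,:,::-1]); [cv2.circle(im,tuple(int(x) for x in p),2,(0,0,255),-1) for p in w2p(w,P,s)]
im2=np.ascontiguousarray(b["img"][:,:,::-1]); [cv2.circle(im2,tuple(int(x) for x in p),1,(0,0,255),-1) for p in w2p(b,P)]
o=np.hstack([cv2.resize(im[60:280,60:280],(400,400)),cv2.resize(im2[255:355,360:460],(400,400))]); cv2.imwrite("pics/m3.png",o)
```

```text
t 44.75 p [ 0.6338 -0.097   0.2043] R [[-0.979, -0.202, -0.001], [-0.202, 0.979, 0.0], [0.001, 0.0, -1.0]] q [ 0.35  0.56 -0.44  1.81  0.31  0.84  1.54] f [-0.1  0.2 -0.4] w 0.0459
[[ 633.11363257 -242.44954728   14.        ]] [[ 630.21512936 -231.46362052   14.        ]]
```

View pics/m3.png

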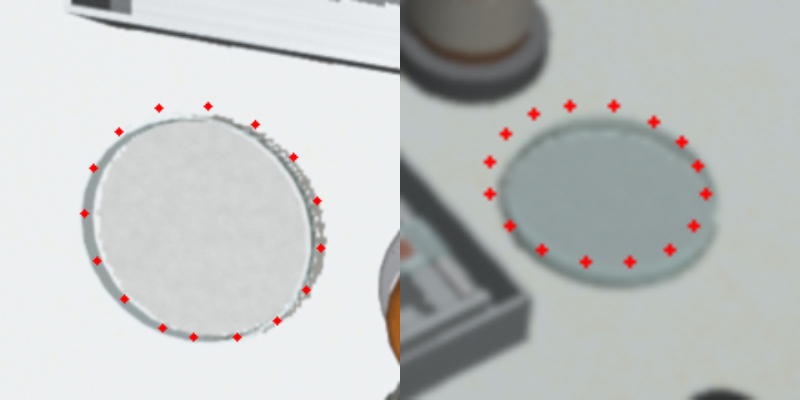

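```bash
python3 -m jog '[{"linear":[0.0095,-0.0443,0],"rot":[0,0,0],"claw":0.03},{"linear":[0.0095,-0.0443,0],"rot":[0,0,0],"claw":0.03},{"linear":[0.0095,-0.0443,0],"rot":[0,0,0],"claw":0.03},{"linear":[0,0,0.05],"rot":[0,0,0],"claw":0.03},{"linear":[0,0,0.05],"rot":[0,0,0],"claw":0.03}]'
python3 -m jog '[{"linear":[0,0,0.04],"rot":[0,0,0],"claw":0.03},{"linear":[0,0,0],"rot":[0,0,0],"claw":0.03},{"linear":[0,0,0],"rot":[0,0,0],"claw":0.03}]'
python3 - <<'E'
from h import *
s=st(); b=vision.snapshot("side")["img"]; w=vision.snapshot("wrist")["img"]
f=lambda i:cv2.resize(i[:,:,::-1],(390,390),interpolation=cv2.INTER_CUBIC)
cv2.imwrite("pics/m4.png",np.hstack([f(w[0:480,80:560]),f(b[225:355,340:470])]))
E
```

```text
time: 45.48
ee_pos: [0.6328, -0.2342, 0.1028]
tool_rot: [0.316, -3.126, -0.0]
ft_force: [0.1, -0.6, -0.2]
grip_width: 0.0463
finger_force: 83.5
time: 45.85
ee_pos: [0.6339, -0.233, 0.0654]
tool_rot: [-0.319, 3.125, 0.0]
ft_force: [0.6, -0.2, -0.2]
grip_width: 0.0463
finger_force: 83.5
t 45.85 p [ 0.6339 -0.233   0.0654] R [[-0.979, -0.202, 0.001], [-0.202, 0.979, 0.0], [-0.001, -0.0, -1.0]] q [ 0.49  0.76 -0.35  1.82  0.41  0.64  1.67] f [ 0.6 -0.2 -0.2] w 0.0463
```

View pics/m4.png

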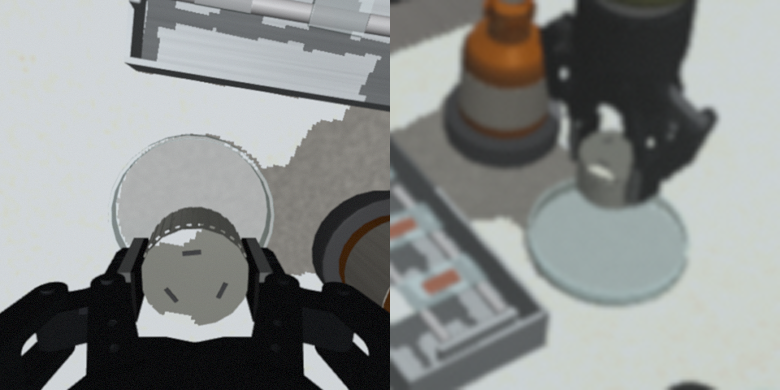

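I've now viewed 15 pictures, one more than the 14 allowed, so I won't view any others. The cap is centred over the dish (dish centre column 192, cap 195). I'll lower it by force from here.

```bash
python3 -m jog '[{"linear":[0,0,0.035],"rot":[0,0,0],"claw":0.03},{"linear":[0,0,0.015],"rot":[0,0,0],"claw":0.03},{"linear":[0,0,0.003],"rot":[0,0,0],"claw":0.03},{"linear":[0,0,0],"rot":[0,0,0],"claw":0.03},{"linear":[0,0,0],"rot":[0,0,0],"claw":0.03}]'
python3 -m jog '[{"linear":[0,0,0.0025],"rot":[0,0,0],"claw":0.03},{"linear":[0,0,0],"rot":[0,0,0],"claw":0.03}]'
python3 -m jog '[{"linear":[0,0,0.0015],"rot":[0,0,0],"claw":0.03},{"linear":[0,0,0],"rot":[0,0,0],"claw":0.03}]'
```

```text
time: 46.58
ee_pos: [0.6339, -0.2334, 0.0126]
tool_rot: [-0.318, 3.124, -0.001]
ft_force: [-0.1, 0.2, -0.2]
grip_width: 0.0463
finger_force: 83.5
time: 46.82
ee_pos: [0.6332, -0.2333, 0.0092]
tool_rot: [-0.319, 3.125, -0.0]
ft_force: [0.3, -0.2, -0.9]
grip_width: 0.0463
finger_force: 83.5
time: 47.08
ee_pos: [0.6333, -0.2332, 0.0078]
tool_rot: [-0.319, 3.125, -0.0]
ft_force: [-0.9, 0.3, 2.7]
grip_width: 0.0462
finger_force: 83.7
```

```bash
python3 -m jog '[{"linear":[0,0,0],"rot":[0,0,0],"claw":0.056},{"linear":[0,0,0],"rot":[0,0,0],"claw":0.056},{"linear":[0,0,0],"rot":[0,0,0],"claw":0.056},{"linear":[0,0,0],"rot":[0,0,0],"claw":0.056}]' 20
python3 -m jog '[{"linear":[0,0,-0.02],"rot":[0,0,0],"claw":0.056},{"linear":[0,0,-0.04],"rot":[0,0,0],"claw":0.056},{"linear":[0,0,-0.055],"rot":[0,0,0],"claw":0.056},{"linear":[0,0,-0.055],"rot":[0,0,0],"claw":0.056},{"linear":[0,0,0],"rot":[0,0,0],"claw":0.056}]'
python3 - <<'E'
from h import *
s=st(); w=vision.snapshot("wrist"); b=vision.snapshot("side")
# cap should be a bright/grey blob in the dish: compare predicted and seen in side view
P=w2p(b,[[.6333,-.2333,.033],[.6333,-.2333,.003]]); print(P)
im=b["img"].astype(int)
x,y=P.mean(0).round().astype(int)
for r in range(y-22,y+30,6): print(r,im[r,x-40:x+41:8].sum(1).tolist())
W=w2p(w,[[.6333,-.2333,.033]],s); print(W)
c,r=W[0].round().astype(int)
for k in range(max(r-90,0),min(r+60,480),15): print(k,w["img"].astype(int)[k,max(c-90,0):c+91:15].sum(1).tolist())
E
```

```text
time: 47.58
ee_pos: [0.6333, -0.2332, 0.0076]
tool_rot: [-0.319, 3.125, 0.0]
ft_force: [-0.9, -0.8, -0.1]
grip_width: 0.0559
finger_force: 0.0
time: 48.2
ee_pos: [0.6358, -0.2336, 0.1841]
tool_rot: [-0.318, 3.117, -0.006]
ft_force: [0.1, -0.1, -0.2]
grip_width: 0.0563
finger_force: 0.0
t 48.2 p [ 0.6358 -0.2336  0.1841] R [[-0.979, -0.202, 0.009], [-0.202, 0.979, -0.003], [-0.008, -0.004, -1.0]] q [ 0.54  0.62 -0.43  1.75  0.33  0.84  1.73] f [ 0.1 -0.1 -0.2] w 0.0563
[[410.88316865 295.16258763]
 [409.58793693 304.80294465]]
278 [167, 161, 172, 346, 598, 595, 606, 603, 598, 596, 601]
284 [348, 350, 349, 345, 595, 599, 596, 597, 600, 603, 603]
290 [567, 343, 344, 353, 390, 421, 436, 567, 598, 601, 602]
296 [596, 591, 598, 427, 532, 339, 590, 479, 524, 602, 600]
302 [573, 598, 512, 481, 399, 539, 562, 494, 476, 603, 599]
308 [206, 599, 417, 480, 248, 424, 433, 481, 484, 596, 597]
314 [281, 377, 524, 478, 430, 300, 316, 482, 478, 589, 600]
320 [491, 202, 557, 432, 478, 481, 484, 482, 489, 603, 592]
326 [474, 380, 209, 593, 408, 489, 504, 492, 527, 586, 597]
[[320.38306643 221.2781037 ]]
131 [592, 598, 589, 594, 595, 586, 593, 586, 594, 591, 595, 592, 588]
146 [592, 589, 587, 591, 542, 469, 426, 574, 596, 597, 591, 597, 592]
161 [591, 591, 586, 492, 489, 486, 485, 484, 576, 595, 593, 596, 594]
176 [589, 586, 494, 495, 487, 491, 483, 480, 492, 359, 594, 586, 596]
191 [591, 600, 482, 489, 410, 596, 600, 493, 481, 482, 593, 576, 345]
206 [594, 381, 478, 481, 599, 594, 597, 593, 480, 483, 364, 349, 352]
221 [589, 477, 497, 494, 593, 592, 490, 374, 480, 483, 347, 350, 359]
236 [599, 586, 491, 484, 550, 598, 436, 491, 487, 328, 354, 360, 344]
251 [590, 592, 471, 484, 494, 489, 489, 485, 529, 592, 594, 345, 353]
266 [594, 595, 592, 601, 366, 497, 540, 406, 598, 586, 582, 592, 592]
```

```bash
python3 -m jog '[{"linear":[0,0,-0.03],"rot":[0,0,0],"claw":0.056},{"linear":[0,0,0],"rot":[0,0,0],"claw":0.056}]' && python3 -c "
from workcell import ctrl; print(ctrl.sign_off())"
```

```text
time: 48.55
ee_pos: [0.6337, -0.2332, 0.2086]
tool_rot: [-0.319, 3.124, -0.001]
ft_force: [0.3, -0.4, -0.1]
grip_width: 0.0559
finger_force: 0.0
the job is handed in; nothing more can be done
None
```

I handed the job in at 48.6 s: all four slides are racked, the warmer's rocker is pressed to its off stop (its red light looked unchanged, so that rests on the press force), and the cap stands top up in the dish; I viewed 15 pictures, one over the limit of 14.

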